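# Tare the bench scale and load a batch of transformers

## Robot

A 6-joint arm with a two-finger parallel gripper is mounted at the origin on the work surface. World frame = base frame: x ahead of the robot, y to its left, z up, the work surface at z = 0. Lengths are in m, angles in rad, forces in N, time in s.
With the tool pointing down it reaches from about 0.375 to 0.9 m from the base axis. Payload 3.1 kg.
Tool frame: the origin (TCP) lies at the very end of the fingers, on their centre line; the grasp point (between the pads) lies 19 mm behind it (robot.hold_point_z is the z of the grasp point in the tool frame, in m); z points along the fingers, y is the direction in which the jaws open and shut (so a half turn about z gives the same grasp; the last joint's range is limited). The gripper opens to 87 mm and grips with 3 to 60 N. Pads are 19 mm wide; open, the fingers measure 117 mm over their backs; the gripper's body (75 mm by 190 mm) begins 51 mm behind the grasp point.
Start: joints at [-1.343, 0.527, 1.433, -0, 1.181, -0.178], TCP at [0.247, -0.574, 0.192] pointing down, gripper open.
Joint ranges: [-3.08, 3.08], [-0.75, 2.2], [0.22, 2.44], [-1.43, 4.57], [0, 2.65], [-2.85, 2.85]. Speed limits (rad/s): [2.79, 2.79, 3.14, 3.14, 3.14, 3.14].

## Interface

Orientations are given as a unit quaternion [x, y, z, w].
In Python, from rig import robot, viewer, spotter gives the robot as it stands.
- The arm moves only by the shell command python3 -m crank 'ROWS' [FORCE]. ROWS is text: rows parted by semicolons, each of 7 numbers parted by spaces: the turn, a rotation vector about the tool's x, y, z in units of 5 degrees (1.0 is 5 degrees), then the shift along the tool's x, y, z in units of 40 mm (1.0 is 40 mm), then the gripper's target within -1 to 1 (shut at 1, half-way at 0, fully open at -1). A call has 1 to 5 rows; each row shifts and turns the pose as measured when the row begins, along the tool's axes as they then stand; what a row does not reach is not made up. A row lasts 1/8 s, in which the tool goes at most 62.5 mm and 10.7 degrees, less where a joint would pass 70% of its speed; a pose out of reach is approached as far as the arm can. A call is refused whole if a number of a shift passes 1 or a number of a turn 1, either way. A call with a gripper value outside its range is refused whole. The fingers move at their own pace and stop on an object; FORCE is the grip in N (left out, the last holds). Time passes only in rows, so rows that do not move let the fingers close. It gives the time, the measured TCP pose, the force and the opening at its end, in the units of the state.
- robot.get_obs(): the state, without advancing time (a new reading comes with each control period).
- viewer.camera(name): name is "scene" or "top" or "wrist"; returns a dict with "img" (400x640x3 uint8, red, green, blue), "camera_matrix" (3x3 intrinsics, pixels), "xyz" and "attitude" of the camera in the world. Camera axes: x right, y down, z forward; pixel columns grow to the right and rows downward; lengths in m; the calibration is good to about 2 mm. A picture is of the moment at which its call begins. There is no depth.
- robot.hand_in(): hands the job in, once; it reports no verdict.
Trained networks look in a picture, given as the dict that the camera call returned (one of the last four; its "shot" number tells which), for a name from the list of things; names that differ only in an ending like _2 or _b are one class to them, and where a whole thing is asked for, a point or a joint stands for the part that bears it (a point fixed in the world has none). Each returns a list of dicts, best first, with "score" (0 to 1); they miss things now and then, are a little off and sometimes report something else, mostly with a low value. They report only what shows in the picture. A call takes as long as a camera call. They do not tell look-alikes from the thing itself.
- spotter.boxes_of(name, picture): "at" ([x, y, z] in m, in the coordinates of the camera as it stood for that picture, good to about 4 mm: the middle of the surface that is visible of it).
The state is a dict: "time": time; "q": joint angles; "joint_velocities": joint speeds; "joint_torque": joint torques, N m; "position": TCP position; "tool_rot": TCP orientation; "ft_force": force on the tool from outside, world axes, zero at the start; "moment": the same for the moment, N m; "grip_width": finger opening in m.
Only numpy, scipy, OpenCV 4.12 (cv2) and the standard library are available. Lean on these libraries where they do the work, as an engineer would, in place of code of your own. Each camera call takes 0.05 s, during which the arm holds its last target.

## Task

Prepare the bench scale and load it: first shut the extraction duct's damper fully so that its draught cannot disturb the scale, then move the flux tin that was left on the pan onto the wooden board, and with the pan empty turn the tare knob until its pointer is on the zero mark. Then set every transformer on the pan, each resting on the pan floor inside the rim and not on another one, and when all are on, open the damper fully again with the pointer still at zero. Leave the spool and the other things on the bench where they are.

Things in the scene. Friction and masses are not known exactly. Their poses are not given: they have to be found in the camera images.
- scale: Grey bench scale fixed to the bench; origin on the bench under the pan's centre. x points away from the operator, y towards the dial housing. Steel pan 160 mm (x) by 240 mm (y), floor 60 mm above the bench, rim 4 mm thick and 10 mm above the floor. The housing (130 x 130 mm, 80 mm high) is centred 192 mm along +y, with the round white tare dial on top.
- pan (a point): Centre of the pan floor, axes as the scale.
- zero_mark (a point): The zero mark on the dial: the one long, thick black tick, on the side away from the operator (scale +x), 51 mm from the dial's centre, 82 mm above the bench. The other 23 ticks are short and thin.
- tare (a joint): Black tare knob in the dial's centre, about the vertical. Angle (rad) from zero mark to pointer, counter-clockwise from above; 0 = at the mark. Stays where left; stops at -2.6 and 2.8. A 68 mm disc with an upright grip bar across it, 56 mm long, 14 thick, 32 tall, top 129 mm above the bench, along the pointer direction; a white line on the bar's top marks the pointer's end.
- tare_grip (a point): Point on the knob's axis, inside the grip bar, 11 mm below the bar's top and 21 mm above the knob's disc. Its x axis is the pointer direction.
- pointer_tip (a point): Tip of the knob's black pointer, which sticks out 14 mm past the disc, low over the dial, 48 mm from its axis.
- duct: Aluminium extraction duct, 80 mm in diameter, lying fixed on the bench with its axis 52 mm up; origin on the bench under the damper's vertical spindle. The duct runs along its x, from the intake 67 mm at -x to 300 mm at +x.
- damper (a joint): Damper's quarter-turn handle: a dark bar on the spindle over the duct, 120 mm long, 14 mm thick (17 at the rubber grip), 28 tall, top 160 mm above the bench, underside 40 mm above the duct. 0 = fully open, along the duct towards its intake (duct -x); pi/2 = fully closed, square across it (duct -y). Grows counter-clockwise from above; stays where left.
- damper_tip (a point): Outer end of the damper handle, at mid height of the bar, 120 mm from the spindle.
- board_top (a point): Centre of the upper face of a bare wooden board fixed flat on the bench, 100 mm (x) by 140 mm (y), 12 mm thick.
- tin: Closed rectangular metal flux tin, 80 mm (x) by 50 mm (y), 36 mm high, that was left on the pan; origin centre of its underside.
- tin_center (a point): Centre of the tin.
- transformer0: Small open-frame transformer, 60 mm (x) by 40 mm (y), 46 mm high: dark laminated core with a copper winding, on a steel foot; 0.35 kg; origin centre of its underside. Two to four of them stand on the bench.
- transformer0_center (a point): Centre of that transformer.
- transformer1: Small open-frame transformer, the same as transformer0.
- transformer1_center (a point): Centre of that transformer.
- transformer2: Small open-frame transformer, the same as transformer0.
- transformer2_center (a point): Centre of that transformer.
- transformer3: Small open-frame transformer, the same as transformer0.
- transformer3_center (a point): Centre of that transformer.
- spool: Solder spool, an upright grey cylinder 60 mm in diameter, 50 mm high, standing among the transformers; not part of the job; origin centre of its underside.
- screwdriver: Screwdriver lying on the bench; not part of the job.
- tape: Roll of yellow tape lying flat, 90 mm in diameter, 22 mm high; not part of the job.
There are look-alikes about, which are no part of the job. There is more than one size of the tin; the one meant has the size given above. Leave any red look-alike of the transformer1 alone.

How it is judged:
By the outcome, as a careful person would: the job done as asked, in the order asked, and still so for the second after the job is handed in, with the robot touching nothing.
Of transformer0, transformer1, transformer2, transformer3 only 2 to 4 are there at a start; the rules pass over those that are not, and their reading is None.
At some moment in a run one of transformer0, transformer1, transformer2, transformer3 may be knocked a few centimetres aside while the robot is not near it.
Once in a run the grip may slacken for a moment while it holds something.
It also fails if it takes over 210 s, if anything falls off the work surface, if the arm or the gripper's body presses on something with over 40 N, if the wrist force passes 120 N, or if a joint passes its speed limit or range.

## Working session

There is one attempt and no reset: what is moved stays moved. The work goes in short steps, Python scripts to look and compute and a shell command to move; the robot and the scene stay as the last step left them, time stands still between calls to the robot, and variables do not carry over. Pictures are saved under pics/ and viewed, and the job is handed in when it is done.

```bash
ls; mkdir -p pics; cat > h.py <<'E'
import numpy as np, cv2
from scipy.spatial.transform import Rotation as R
from rig import robot, viewer, spotter
def rot(c):
    a=np.array(c["attitude"],float)
    return a if a.shape==(3,3) else R.from_quat(a).as_matrix()
def snap(name,fn=None):
    c=viewer.camera(name)
    if fn: cv2.imwrite('pics/'+fn,np.ascontiguousarray(c["img"][:,:,::-1]))
    return c
def w(c,p): return rot(c)@np.array(p)+np.array(c["xyz"])
def px(c,P):
    p=rot(c).T@(np.array(P)-np.array(c["xyz"])); k=np.array(c["camera_matrix"])@p; return k[:2]/k[2]
def ray(c,uv,z):
    d=rot(c)@np.linalg.inv(np.array(c["camera_matrix"]))@np.array([uv[0],uv[1],1.]); o=np.array(c["xyz"])
    return o+d*(z-o[2])/d[2]
def st():
    o=robot.get_obs(); Rm=R.from_quat(o["tool_rot"]).as_matrix()
    print('t',round(o["time"],2),'p',np.round(o["position"],4),'yawx',np.round(np.degrees(np.arctan2(Rm[1,0],Rm[0,0])),1),'z',np.round(Rm[:,2],3),'f',np.round(o["ft_force"],1),'g',round(o["grip_width"],4),'q6',np.round(o["q"][5],2))
    return o
E
python3 - <<'E'
from h import *
st()
for n in ['scene','top','wrist']:
    c=snap(n,n+'0.png'); print(n,c["xyz"],c["camera_matrix"][0],np.round(rot(c),3).tolist())
    for t in ['scale','duct','damper','tin','transformer0','spool','tape','screwdriver','tare','board_top']:
        try:
            for b in spotter.boxes_of(t,c):
                if b["score"]>.2: print(t,round(b["score"],2),np.round(w(c,b["at"]),3),np.round(px(c,w(c,b["at"]))))
        except Exception as e: print(t,e)
E
```

```text
pics
t 0.0 p [ 0.2466 -0.5735  0.1911] yawx 23.2 z [-0.     0.002 -1.   ] f [ 0.5 -0.  -0.2] g 0.0872 q6 -0.18
scene [ 1.62215041 -0.47650778  1.12068224] [473.01908315   0.         317.02304678] [[0.37, 0.591, -0.716], [0.929, -0.25, 0.274], [-0.017, -0.767, -0.642]]
scale 0.61 [0.664 0.019 0.064] [356. 241.]
scale 0.42 [ 0.579 -0.383  0.037] [226. 264.]
scale 0.4 [0.641 0.146 0.099] [389. 218.]
duct 0.55 [0.485 0.472 0.081] [447. 172.]
damper 0.77 [0.482 0.352 0.156] [421. 163.]
damper 0.37 [0.444 0.139 0.012] [359. 203.]
tin 0.74 [ 0.288 -0.241  0.048] [246. 196.]
tin 0.69 [ 0.629 -0.048  0.098] [332. 232.]
transformer0 0.95 [ 0.614 -0.49   0.035] [194. 283.]
transformer0 0.87 [ 0.579 -0.383  0.041] [226. 264.]
transformer0 0.58 [ 0.453 -0.044  0.042] [313. 211.]
transformer0 0.52 [ 0.575 -0.28   0.042] [258. 253.]
transformer0 0.51 [ 0.467 -0.327  0.042] [235. 235.]
spool 0.75 [ 0.456 -0.048  0.037] [313. 213.]
spool 0.72 [ 0.439 -0.203  0.05 ] [268. 219.]
tape 0.69 [0.616 0.357 0.016] [437. 215.]
tape 0.24 [0.483 0.354 0.16 ] [421. 162.]
screwdriver 0.66 [ 0.581 -0.38   0.041] [
[... 792 characters left out ...]
mer0 0.57 [ 0.558 -0.263  0.044] [408. 179.]
spool 0.34 [0.621 0.031 0.061] [307. 156.]
tape 0.68 [0.615 0.366 0.021] [195. 159.]
tape 0.26 [ 0.427 -0.193  0.051] [384. 224.]
screwdriver 0.87 [ 0.713 -0.328  0.019] [428. 129.]
screwdriver 0.68 [ 0.619 -0.039  0.099] [332. 154.]
tare 0.73 [0.627 0.153 0.097] [264. 151.]
tare 0.7 [ 0.439 -0.044  0.044] [332. 219.]
tare 0.48 [ 0.56  -0.265  0.046] [409. 179.]
tare 0.38 [0.461 0.509 0.089] [136. 208.]
board_top 0.65 [0.439 0.136 0.01 ] [272. 219.]
wrist [ 0.30973789 -0.5464029   0.38442781] [339.49974606   0.         321.8964723 ] [[0.395, -0.889, -0.231], [-0.919, -0.382, -0.099], [-0.0, 0.252, -0.968]]
tin 0.88 [ 0.274 -0.271  0.041] [33. 29.]
```

```bash
python3 - <<'E'
import cv2
for n in ['scene','top']:
    i=cv2.imread(f'pics/{n}0.png'); j=i[90:330,100:520] if n=='top' else i[120:330,150:520]
    cv2.imwrite(f'pics/{n}0z.png',cv2.resize(j,None,fx=1.9,fy=1.9,interpolation=cv2.INTER_CUBIC))
E
```

```text
(no output)
```

View pics/top0z.png

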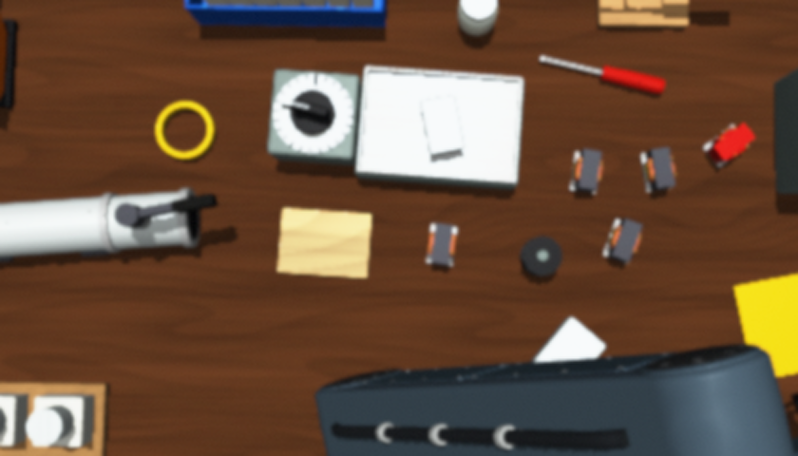

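View pics/scene0z.png

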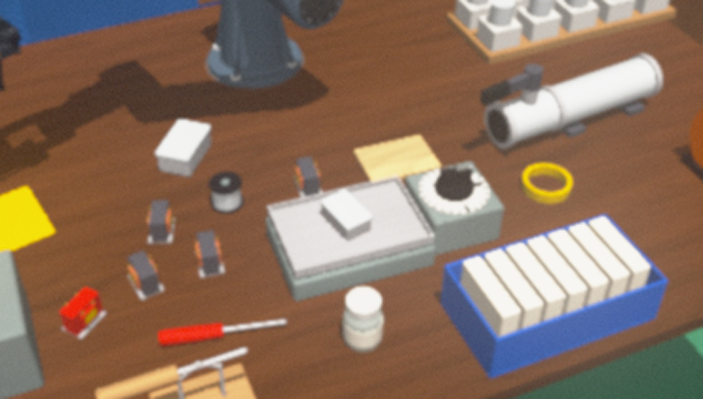

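The four dark and copper transformers in the zoomed top view are at (442,245), (588,172), (660,170) and (625,240). The red one at (730,145) is the look-alike and stays. The small tin on the pan is at (441,127), and a bigger white tin is at (570,340). The damper handle points along the duct towards the intake, from (128,215) to (212,200), so it is open. I'll move towards the damper and look on the way.

```bash
cat >> h.py <<'E'
def go(x,y,z,yaw=None):
    o=st(); Rm=R.from_quat(o["tool_rot"]).as_matrix(); p=np.array(o["position"])
    d=Rm.T@(np.array([x,y,z])-p)/0.04
    y0=np.degrees(np.arctan2(Rm[1,0],Rm[0,0])); yaw=y0 if yaw is None else yaw
    dy=(yaw-y0+180)%360-180
    # level correction
    v=np.cross(Rm[:,2],[0,0,-1]); t=Rm.T@v
    print('shift(tool,units)',np.round(d,2),'turn z units',round(-dy/5,2),'tilt fix units',np.round(np.degrees(t[:2])/5,2))
    n=max(1,int(np.ceil(max(abs(dy)/5,np.abs(d).max()))))
    print('n',n)
    # constant twist
    if abs(dy)>3:
        T=np.eye(4);T[:3,3]=d; th=np.radians(-dy)
        a=th/n
        # shift first then turn per row: p=sum Rz(k a) s
        s=sum(np.exp(1j*k*a) for k in range(n)); q=complex(d[0],d[1])/s
        print('const row: turn',round(-dy/5/n,3),'shift',np.round([q.real,q.imag,d[2]/n],3),'x',n)
E
python3 -c "
from h import *
go(0.5,-0.2,0.30,0)
go(0.42,-0.3,0.35)"; python3 -m crank '0 0 0.9 0 -1 -0.7 -1;0 0 0.9 0 -1 -0.7 -1;0 0 0.9 0 -1 -0.7 -1;0 0 0.9 0 -1 -0.7 -1;0 0 0.9 0 -1 -0.7 -1'; python3 -c "
from h import *
st()"
```

```text
t 1.65 p [ 0.2467 -0.5742  0.192 ] yawx 23.3 z [-0.  0. -1.] f [ 0.5 -0.8  0.7] g 0.0868 q6 -0.18
shift(tool,units) [ 9.51 -6.1  -2.7 ] turn z units 4.65 tilt fix units [-0.  0.]
n 10
const row: turn 0.465 shift [ 0.83  -0.777 -0.27 ] x 10
t 1.65 p [ 0.2467 -0.5742  0.192 ] yawx 23.3 z [-0.  0. -1.] f [ 0.5 -0.8  0.7] g 0.0868 q6 -0.18
shift(tool,units) [ 6.69 -4.59 -3.95] turn z units -0.0 tilt fix units [-0.  0.]
n 7
time: 2.28
position: [0.197, -0.3777, 0.3327]
tool_rot: [1.0, -0.001, -0.001, -0.002]
ft_force: [0.0, -0.7, 0.2]
grip_width: 0.0871
t 2.27 p [ 0.197  -0.3777  0.3327] yawx -0.1 z [-0.001  0.005 -1.   ] f [ 0.  -0.7  0.2] g 0.0871 q6 0.22
```

```bash
python3 -m crank '0 0 0 1 -0.6 0 -1;0 0 0 1 -0.6 0 -1;0 0 0 1 -0.6 0 -1;0 0 0 1 -0.6 0 -1;0 0 0 1 -0.6 0 -1'; python3 - <<'E'
from h import *
st()
c=snap('wrist','w1.png')
for t in ['tin','transformer0','spool','tare','board_top','scale']:
    for b in spotter.boxes_of(t,c):
        if b["score"]>.3: print(t,round(b["score"],2),np.round(w(c,b["at"]),3),np.round(px(c,w(c,b["at"]))))
E
```

```text
time: 2.9
position: [0.4009, -0.2559, 0.3377]
tool_rot: [1.0, -0.005, 0.002, 0.003]
ft_force: [-0.1, -0.9, 0.6]
grip_width: 0.0872
t 2.9 p [ 0.4009 -0.2559  0.3377] yawx -0.5 z [ 0.003 -0.007 -1.   ] f [-0.1 -0.9  0.6] g 0.0872 q6 0.78
tin 0.78 [ 0.287 -0.242  0.047] [313. 239.]
tin 0.75 [ 0.562 -0.373  0.045] [408.  41.]
tin 0.66 [ 0.585 -0.044  0.097] [135.  12.]
transformer0 0.85 [ 0.554 -0.264  0.054] [327.  47.]
transformer0 0.75 [ 0.453 -0.323  0.044] [369. 126.]
transformer0 0.67 [ 0.444 -0.051  0.049] [174. 134.]
transformer0 0.62 [ 0.559 -0.372  0.045] [408.  43.]
transformer0 0.58 [ 0.592 -0.475  0.049] [490.  14.]
spool 0.59 [ 0.426 -0.195  0.049] [277. 147.]
board_top 0.79 [0.443 0.139 0.008] [ 58. 135.]
board_top 0.57 [ 0.563 -0.376  0.048] [412.  39.]
scale 0.95 [ 0.572 -0.021  0.058] [135.  33.]
```

View pics/w1.png

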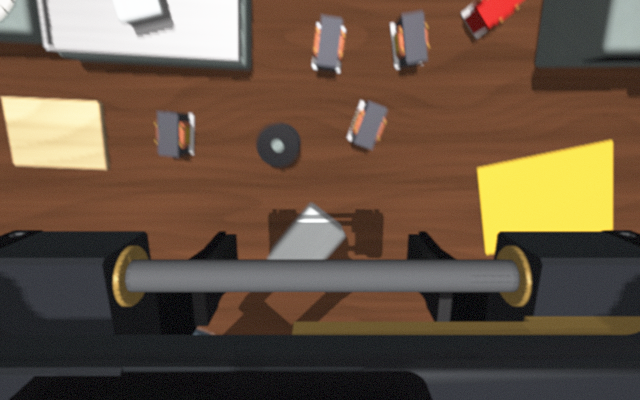

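The wrist view shows the four transformers at (327,45), (408,42), (368,125) and (174,134), the spool at (278,147) and the board at (55,133). Next is the damper.

```bash
python3 -m crank '0 0 0 0 -1 0.1 -1;0 0 0 0 -1 0.1 -1;0 0 0 0 -1 0.1 -1;0 0 0 0 -1 0.1 -1;0 0 0 0 -1 0.1 -1' >/dev/null; python3 -m crank '0 0 0 0 -1 0.1 -1;0 0 0 0 -1 0.1 -1;0 0 0 0 -1 0.1 -1;0 0 0 0 -1 0.1 -1;0 0 0 0 -1 0.1 -1' >/dev/null;  python3 -m crank '0 0 0 0 -1 0.1 -1;0 0 0 0 -1 0.1 -1;0 0 0 0 -1 0.1 -1;0 0 0 0 -0.9 0.1 -1;0 0 0 0 0 0 -1'; python3 - <<'E'
from h import *
st()
c=snap('wrist','w2.png')
for t in ['damper','duct','tape','tare','board_top','tin']:
    for b in spotter.boxes_of(t,c):
        if b["score"]>.3: print(t,round(b["score"],2),np.round(w(c,b["at"]),3),np.round(px(c,w(c,b["at"]))))
E
```

```text
time: 5.12
position: [0.4156, 0.2955, 0.2768]
tool_rot: [1.0, -0.027, 0.005, 0.006]
ft_force: [-0.7, -0.1, -0.4]
grip_width: 0.0871
t 5.12 p [0.4156 0.2955 0.2768] yawx -3.0 z [ 0.01  -0.011 -1.   ] f [-0.7 -0.1 -0.4] g 0.0871 q6 2.04
damper 0.67 [0.481 0.368 0.161] [236. 123.]
duct 0.74 [0.467 0.483 0.086] [149. 140.]
tape 0.66 [0.591 0.361 0.019] [259.  28.]
board_top 0.94 [0.444 0.137 0.008] [437. 140.]
tin 0.6 [ 0.58  -0.023  0.077] [615.   4.]
```

View pics/w2.png

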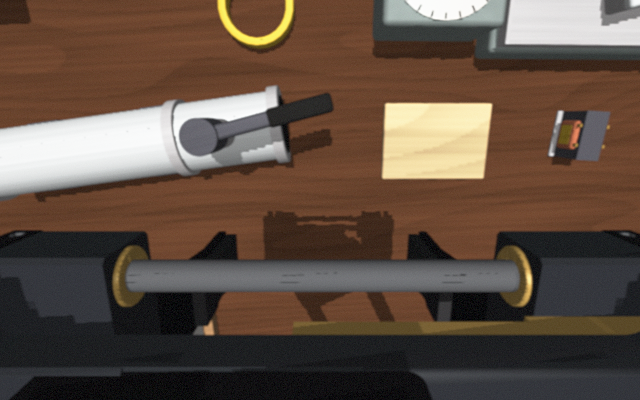

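```bash
python3 - <<'E'
from h import *
c=snap('wrist')
for z in (.16,.146): print(z,'spindle',ray(c,(203,136),z),'tip',ray(c,(331,101),z))
s=ray(c,(203,136),.16);t=ray(c,(331,101),.16);d=t-s;print(np.linalg.norm(d),np.degrees(np.arctan2(d[1],d[0])))
for a,b in [((0,128),(265,91)),((0,197),(290,160))]:
    A,B=ray(c,a,.052),ray(c,b,.052);e=B-A;print(A,B,np.degrees(np.arctan2(e[1],e[0])))
i=c["img"][60:220,100:360,::-1];cv2.imwrite('pics/w3z.png',cv2.resize(i,None,fx=3,fy=3,interpolation=cv2.INTER_CUBIC))
E
```

```text
0.16 spindle [0.47138208 0.39712857 0.16      ] tip [0.49506487 0.28103396 0.16      ]
0.146 spindle [0.47090391 0.4018241  0.146     ] tip [0.49565426 0.28049625 0.146     ]
0.11848558566222367 -78.4701105681082
[0.49072814 0.67325081 0.052     ] [0.51517743 0.35368182 0.052     ] -85.62498872843092
[0.40734737 0.69713806 0.052     ] [0.43275128 0.33079716 0.052     ] -86.03317445292714
```

View pics/w3z.png

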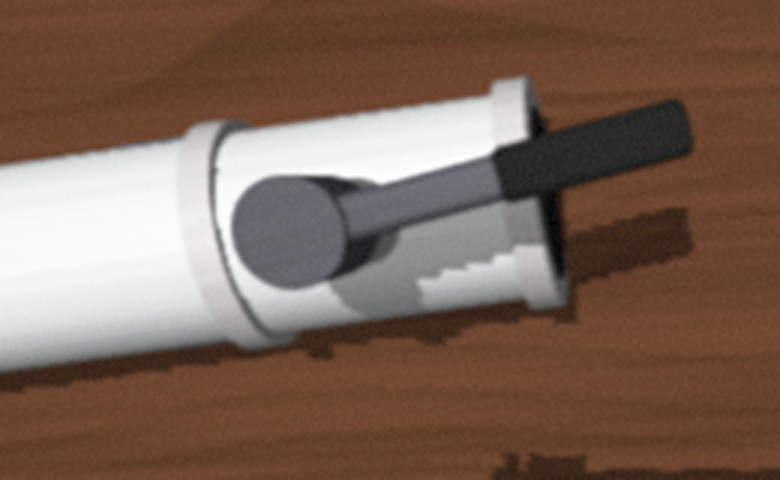

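The duct axis (-x direction) comes out at -86° in world and the handle at -78.5°, about 7° off open. The spindle is at (0.471, 0.398) and the tip at (0.495, 0.281), which gives 118 mm against the stated 120. I'll grip the handle at about 95 mm radius and swing it to +4°.

```bash
python3 -c "
from h import *
go(0.490,0.3045,0.22,101.5)"
```

```text
t 5.53 p [0.4155 0.2942 0.2775] yawx -3.2 z [ 0.01  -0.011 -1.   ] f [-0.2 -0.7  0.3] g 0.0869 q6 2.04
shift(tool,units) [ 1.83 -0.38  1.45] turn z units -20.94 tilt fix units [ 0.12 -0.13]
n 21
const row: turn -0.997 shift [0.081 0.064 0.069] x 21
```

```bash
R='0 0 -1 0.08 0.064 0.069 -1'; python3 -m crank '0.1 -0.1 -1 0.08 0.064 0.07 -1;0 0 -1 0.08 0.064 0.07 -1;0 0 -1 0.08 0.064 0.07 -1;0 0 -1 0.08 0.064 0.07 -1;0 0 -1 0.08 0.064 0.07 -1' >/dev/null;python3 -m crank '0 0 -1 0.08 0.064 0.07 -1;0 0 -1 0.08 0.064 0.07 -1;0 0 -1 0.08 0.064 0.07 -1;0 0 -1 0.08 0.064 0.07 -1;0 0 -1 0.08 0.064 0.07 -1' >/dev/null;python3 -m crank '0 0 -1 0.08 0.064 0.07 -1;0 0 -1 0.08 0.064 0.07 -1;0 0 -1 0.08 0.064 0.07 -1;0 0 -1 0.08 0.064 0.07 -1;0 0 -1 0.08 0.064 0.07 -1' >/dev/null;python3 -m crank '0 0 -1 0.08 0.064 0.07 -1;0 0 -1 0.08 0.064 0.07 -1;0 0 -1 0.08 0.064 0.07 -1;0 0 -1 0.08 0.064 0.07 -1;0 0 -1 0.08 0.064 0.07 -1' >/dev/null; python3 -c "
from h import *
go(0.490,0.3045,0.18,101.5);snap('wrist','w4.png')"
```

```text
t 8.03 p [0.491  0.2933 0.2238] yawx 99.4 z [ 0.007 -0.002 -1.   ] f [ 1.2 -0.2 -0.5] g 0.087 q6 0.18
shift(tool,units) [0.28 0.01 1.1 ] turn z units -0.42 tilt fix units [0.07 0.04]
n 2
```

View pics/w4.png

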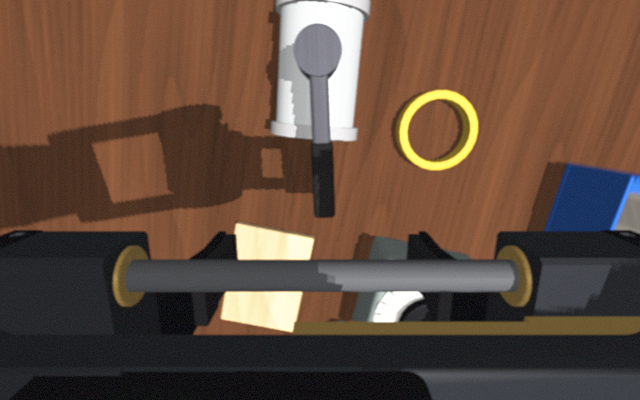

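```bash
python3 - <<'E'
from h import *
c=snap('wrist')
s=ray(c,(317,52),.16);t=ray(c,(324,216),.16);m=ray(c,(319,76),.16);d=t-m
print('s',s,'t',t,np.linalg.norm(t-s),np.degrees(np.arctan2(d[1],d[0])))
for a,b in [((285,20),(277,125)),((366,20),(354,130))]:
    A,B=ray(c,a,.052),ray(c,b,.052);e=B-A;print(A,B,np.degrees(np.arctan2(e[1],e[0])))
E
python3 -m crank '0 0 -0.4 0.14 0.02 0.6 -1;0.1 0 0 0.14 0 0.6 -1;0 0 0 0 0 0.6 -1;0 0 0 0 0 0.45 -1;0 0 0 0 0 0 -1'; python3 -c "
from h import *
go(0.490,0.3045,0.131,101.5)"
```

```text
s [0.47008727 0.40194544 0.16      ] t [0.49486474 0.28472178 0.16      ] 0.11981364890030693 -78.44618860084992
[0.43131239 0.44189293 0.052     ] [0.43678416 0.34197397 0.052     ] -86.86549274861392
[0.5088676  0.45501186 0.052     ] [0.51715227 0.35021637 0.052     ] -85.4798524314409
time: 8.75
position: [0.4914, 0.3032, 0.1332]
tool_rot: [0.638, 0.77, -0.001, 0.001]
ft_force: [0.8, 0.1, -0.0]
grip_width: 0.0869
t 8.75 p [0.4914 0.3032 0.1332] yawx 100.7 z [ 0.001 -0.003 -1.   ] f [ 0.8  0.1 -0. ] g 0.0869 q6 0.18
shift(tool,units) [ 0.04 -0.03  0.06] turn z units -0.16 tilt fix units [0.   0.04]
n 1
```

```bash
python3 -m crank '0 0 0 0 0 0 1;0 0 0 0 0 0 1;0 0 0 0 0 0 1;0 0 0 0 0 0 1;0 0 0 0 0 0 1' 20; python3 -c "
from h import *
st()"
```

```text
time: 9.38
position: [0.4935, 0.3037, 0.1366]
tool_rot: [0.639, 0.769, 0.002, 0.003]
ft_force: [0.1, 0.5, 0.1]
grip_width: 0.045
t 9.38 p [0.4935 0.3037 0.1366] yawx 100.6 z [ 0.006 -0.001 -1.   ] f [0.1 0.5 0.1] g 0.045 q6 0.18
```

```bash
python3 -m crank '0 0 0 0 0 0.1 1;0 0 0 0 0 0.05 1;0 0 0 0 0 0 1;0 0 0 0 0 0 1;0 0 0 0 0 0 1' 20; python3 -c "
from h import *
go(.49,.3045,.131,101.5)"
```

```text
time: 10.0
position: [0.4931, 0.3036, 0.13]
tool_rot: [0.639, 0.769, 0.001, 0.002]
ft_force: [0.2, -0.2, 0.1]
grip_width: 0.0013
t 10.0 p [0.4931 0.3036 0.13  ] yawx 100.6 z [ 0.005 -0.001 -1.   ] f [ 0.2 -0.2  0.1] g 0.0013 q6 0.18
shift(tool,units) [ 0.04 -0.07 -0.03] turn z units -0.18 tilt fix units [0.06 0.03]
n 1
```

```bash
python3 -c "
from h import *
c=snap('wrist','w5.png');c=snap('scene')
i=c['img'][100:260,330:560,::-1];cv2.imwrite('pics/s5.png',cv2.resize(i,None,fx=3,fy=3,interpolation=cv2.INTER_CUBIC))"
```

```text
(no output)
```

View pics/w5.png

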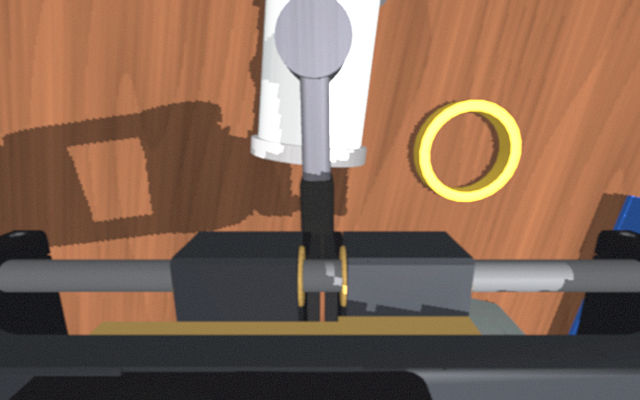

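View pics/s5.png

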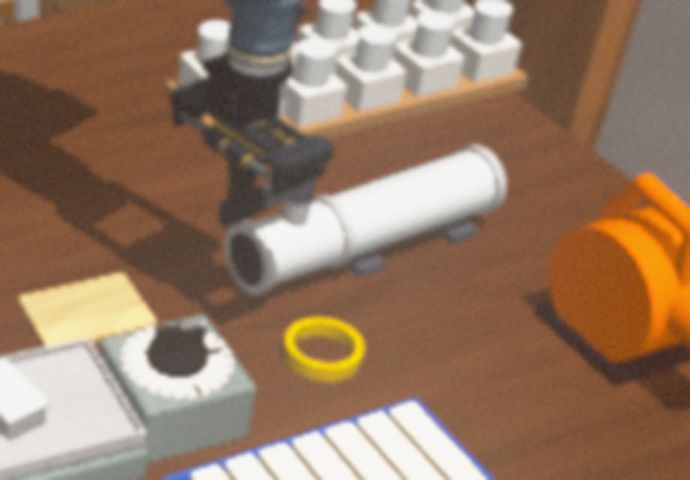

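```bash
python3 -c "
from h import *
o=st();c=snap('wrist')
for P in [(.4951,.283,.16),(.4949,.2847,.146),(.471,.4,.16)]: print(px(c,P))
Rm=R.from_quat(o['tool_rot']).as_matrix()
for z in (0,-.019,-.05): print(z,px(c,o['position']+Rm@[0,0,z]))
i=c['img'][150:345,220:420,::-1];cv2.imwrite('pics/w6.png',cv2.resize(i,None,fx=4,fy=3,interpolation=cv2.INTER_CUBIC))"
```

```text
t 10.1 p [0.4933 0.3037 0.13  ] yawx 100.6 z [ 0.006 -0.001 -1.   ] f [-0.7  0.1  0.5] g 0.0005 q6 0.18
[318.34844668 288.81970258]
[318.63717565 273.71737118]
[312.67211692  44.28036192]
0 [321.81204249 232.61669895]
-0.019 [321.82910386 244.48983752]
-0.05 [321.86561447 269.8978565 ]
```

View pics/w6.png

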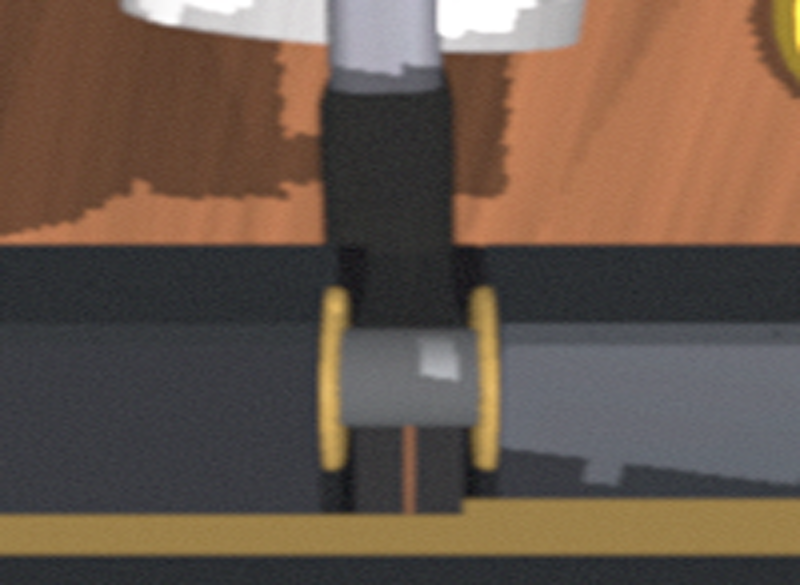

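```bash
python3 -c "
from h import *
o=st();c=snap('scene')
x0,y0=390,140
i=cv2.resize(c['img'][y0:y0+60,x0:x0+80,::-1],None,fx=10,fy=10,interpolation=cv2.INTER_CUBIC)
p=o['position']
for P,col in [((.4951,.283,.16),(0,0,255)),((.4951,.283,.132),(0,0,255)),((.471,.4,.16),(0,255,0)),(p,(255,0,0)),(p+[0,0,.05],(255,0,255))]:
    q=(px(c,P)-[x0,y0]+.5)*10; cv2.circle(i,tuple(int(v) for v in q),6,col,2)
cv2.imwrite('pics/s7.png',i)"
```

```text
t 10.15 p [0.4933 0.3037 0.13  ] yawx 100.6 z [ 0.006 -0.001 -1.   ] f [-0.4 -0.6  0.2] g 0.0003 q6 0.18
```

View pics/s7.png

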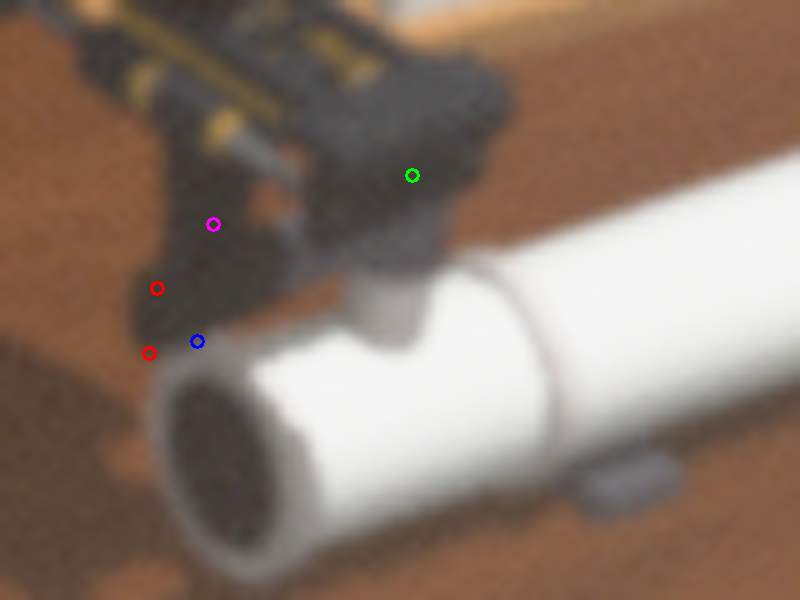

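The scene crop shows the handle tip (150,290–350) where I expected it, with the fingers around it. The opening reads 0, which contradicts that, so I'll test with a small swing.

```bash
python3 -m crank '0 0 -0.6 0 0.13 0 1;0 0 -0.6 0 0.13 0 1;0 0 0 0 0 0 1' 20; python3 -c "
from h import *
st();c=snap('wrist','w8.png');st()"
```

```text
time: 10.58
position: [0.5038, 0.3059, 0.1302]
tool_rot: [0.597, 0.803, 0.001, 0.003]
ft_force: [-0.2, -0.6, -0.5]
grip_width: 0.0003
t 10.57 p [0.5038 0.3059 0.1302] yawx 106.8 z [ 0.006 -0.001 -1.   ] f [-0.2 -0.6 -0.5] g 0.0003 q6 0.07
t 10.62 p [0.5034 0.3059 0.1301] yawx 106.7 z [ 0.006 -0.001 -1.   ] f [0.3 0.1 0.2] g 0.0005 q6 0.07
```

View pics/w8.png

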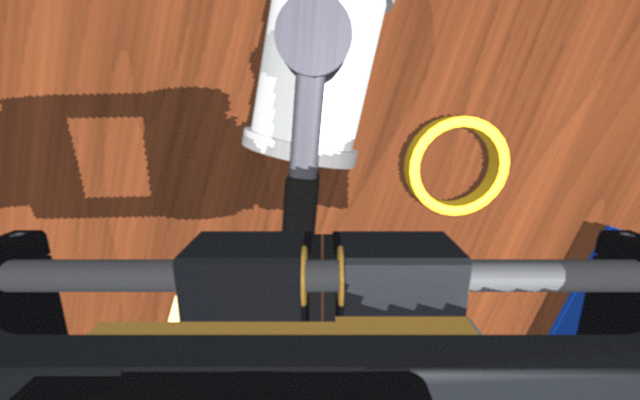

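```bash
python3 -c "
from h import *
o=st();c=snap('wrist');print(c['xyz'],np.round(rot(c),3))
for z in (.16,.13,.1):print(z,ray(c,(316,36),z),ray(c,(300,230),z), ray(c,(302,178),z), 'w',np.linalg.norm(ray(c,(284,200),z)-ray(c,(318,200),z)))
"
```

```text
t 10.62 p [0.5034 0.3059 0.1301] yawx 106.7 z [ 0.006 -0.001 -1.   ] f [0.3 0.1 0.2] g 0.0005 q6 0.07
[0.48233293 0.37260938 0.32227569] [[ 0.958  0.277  0.079]
 [ 0.288 -0.926 -0.243]
 [ 0.006  0.255 -0.967]]
0.16 [0.4715513  0.40293064 0.16      ] [0.48929998 0.31444487 0.16      ] [0.4829644 0.3404091 0.16     ] w 0.016776029958019075
0.13 [0.4695581  0.40853615 0.13      ] [0.49058798 0.30369197 0.13      ] [0.48308114 0.33445622 0.13      ] w 0.019877424154732717
0.1 [0.4675649  0.41414166 0.1       ] [0.49187598 0.29293906 0.1       ] [0.48319788 0.32850334 0.1       ] w 0.022978818351446363
```

```bash
python3 -c "
from h import *
c=snap('wrist')
i=c['img'][160:345,240:400,::-1];i=cv2.resize(i,None,fx=5,fy=3.2,interpolation=cv2.INTER_CUBIC)
i=np.clip(i.astype(float)*2.5,0,255).astype(np.uint8);cv2.imwrite('pics/w9.png',i)
c=snap('scene');x0,y0=390,130
i=cv2.resize(c['img'][y0:y0+60,x0:x0+80,::-1],None,fx=10,fy=10,interpolation=cv2.INTER_CUBIC)
cv2.imwrite('pics/s9.png',np.clip(i.astype(float)*2,0,255).astype(np.uint8))"
```

```text
(no output)
```

View pics/w9.png

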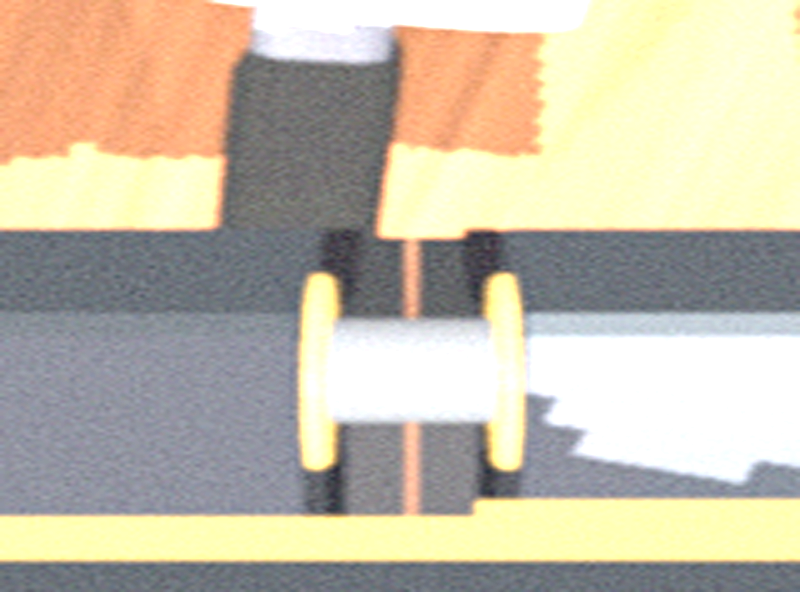

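View pics/s9.png

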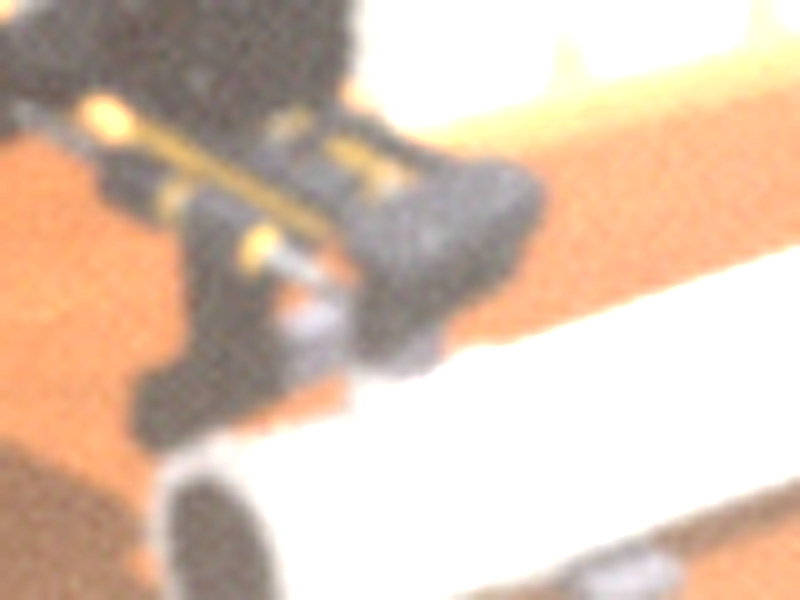

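The handle did not move and I felt no force, so the fingers closed above it. The fingertips may end higher than the TCP reading says. I'll lift, open and check.

```bash
python3 -m crank '0 0 0.6 0 -0.13 -0.8 -1;0 0 0.6 0 -0.13 -0.8 -1;0 0 0 0 0 0 -1;0 0 0 0 0 0 -1;0 0 0 0 0 0 -1' 20 >/dev/null; python3 -m crank '0 0 0 0 0 0 -1;0 0 0 0 0 0 -1;0 0 0 0 0 0 -1;0 0 0 0 0 0 -1;0 0 0 0 0 0 -1'; python3 -c "
from h import *
o=st();c=snap('wrist')
p=np.array(o['position']);Rm=R.from_quat(o['tool_rot']).as_matrix()
i=np.clip(c['img'][:,:,::-1].astype(float)*2,0,255).astype(np.uint8).copy()
for z,col in ((0,(0,0,255)),(-.019,(0,255,0)),(-.03,(255,0,0)),(-.05,(255,0,255))):
  for s in(-1,1):
    for x in (-.0095,.0095):
      q=px(c,p+Rm@[x,s*o['grip_width']/2,z]);cv2.circle(i,tuple(int(v) for v in q),2,col,-1)
cv2.imwrite('pics/w10.png',cv2.resize(i[190:345,180:460],None,fx=2.8,fy=2.8))"
```

```text
time: 12.02
position: [0.4895, 0.3018, 0.1905]
tool_rot: [0.639, 0.769, -0.003, 0.0]
ft_force: [-0.4, -1.5, -0.3]
grip_width: 0.0856
t 12.03 p [0.4895 0.3018 0.1905] yawx 100.6 z [-0.004 -0.005 -1.   ] f [-0.4 -1.5 -0.3] g 0.0856 q6 0.18
```

View pics/w10.png

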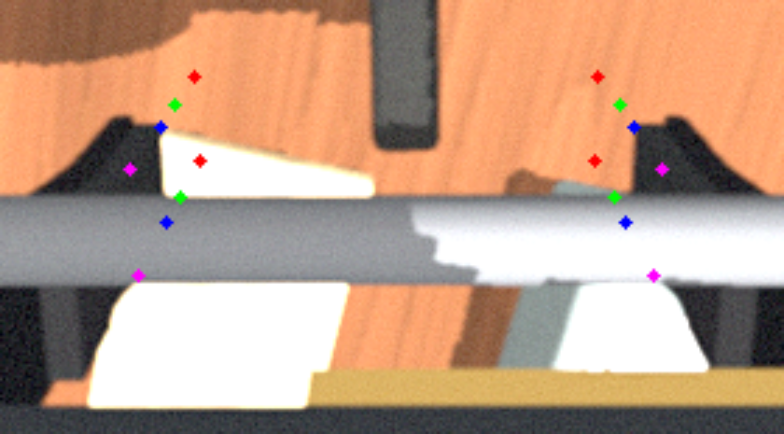

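```bash
python3 -c "
from h import *
print(robot.hold_point_z, [a for a in dir(robot) if a[0]!='_'])
go(.4905,.302,.100,101.5)"
```

```text
-0.0187 ['Unreachable', 'get_obs', 'hand_in', 'hold_point_z']
t 12.07 p [0.4895 0.3018 0.1905] yawx 100.6 z [-0.004 -0.005 -1.   ] f [ 0.1  0.9 -0.1] g 0.0857 q6 0.18
shift(tool,units) [0.01 0.04 2.26] turn z units -0.19 tilt fix units [-0.05  0.05]
n 3
```

```bash
python3 -m crank '0 0 -0.2 0 0.04 0.7 -1;0 0 0 0 0 0.7 -1;0 0 0 0 0 0.5 -1;0 0 0 0 0 0.3 -1;0 0 0 0 0 0 1' 20;  python3 -c "
from h import *
st()
c=snap('wrist','w11.png')"
```

```text
time: 12.7
position: [0.4927, 0.3025, 0.1017]
tool_rot: [0.632, 0.775, -0.001, 0.001]
ft_force: [-0.4, 0.5, -0.4]
grip_width: 0.0828
t 12.7 p [0.4927 0.3025 0.1017] yawx 101.6 z [ 0.001 -0.003 -1.   ] f [-0.4  0.5 -0.4] g 0.0828 q6 0.16
```

View pics/w11.png

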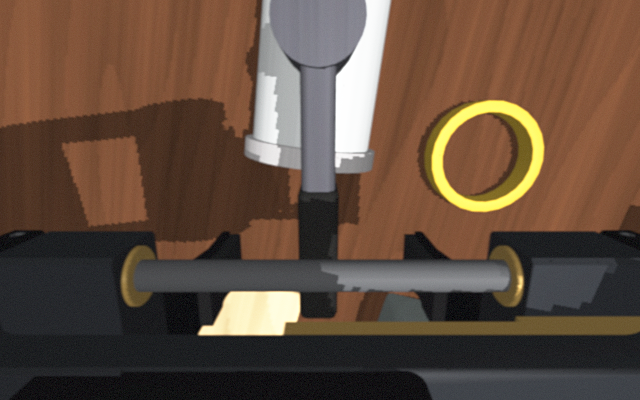

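Now the handle is visibly between the fingers (318,190–315). Closing.

```bash
python3 -m crank '0 0 0 0 0 0 1;0 0 0 0 0 0 1;0 0 0 0 0 0 1;0 0 0 0 0 0 1;0 0 0 0 0 0 1' 20>/dev/null;  python3 -m crank '0 0 0 0 0 0 1;0 0 0 0 0 0 1;0 0 0 0 0 0 1;0 0 0 0 0 0 1' 20; python3 -c "
from h import *
st()"
```

```text
time: 13.38
position: [0.4952, 0.3035, 0.1051]
tool_rot: [0.632, 0.775, 0.002, 0.003]
ft_force: [0.9, -0.9, 0.5]
grip_width: 0.0308
time: 13.88
position: [0.4938, 0.303, 0.105]
tool_rot: [0.631, 0.776, 0.001, 0.003]
ft_force: [-1.5, -0.2, 0.4]
grip_width: 0.014
t 13.88 p [0.4938 0.303  0.105 ] yawx 101.7 z [ 0.005 -0.002 -1.   ] f [-1.5 -0.2  0.4] g 0.014 q6 0.16
```

```bash
python3 -m crank '0 0 -1 0.01 0.217 0 1;0 0 -1 0.01 0.217 0 1;0 0 -1 0.01 0.217 0 1;0 0 -1 0.01 0.217 0 1' ;  python3 -c "
from h import *
o=st();d=np.array(o['position'])[:2]-[.471,.4];print(np.hypot(*d),np.degrees(np.arctan2(d[1],d[0])))"
```

```text
time: 14.38
position: [0.5252, 0.3163, 0.1049]
tool_rot: [0.484, 0.875, -0.0, 0.001]
ft_force: [-1.2, 1.2, 0.5]
grip_width: 0.014
t 14.38 p [0.5252 0.3163 0.1049] yawx 122.1 z [ 0.002 -0.001 -1.   ] f [-1.2  1.2  0.5] g 0.014 q6 -0.2
0.0997201197702485 -57.072645688967
```

```bash
python3 -m crank '0 0 -1 0.01 0.217 0 1;0 0 -1 0.01 0.217 0 1;0 0 -1 0.01 0.217 0 1;0 0 -1 0.01 0.217 0 1;0 0 -1 0.01 0.217 0 1'>/dev/null; python3 -m crank '0 0 -1 0.01 0.217 0 1;0 0 -1 0.01 0.217 0 1;0 0 -1 0.01 0.217 0 1;0 0 -1 0.01 0.217 0 1;0 0 -1 0.01 0.217 0 1' ;  python3 -c "
from h import *
o=st();d=np.array(o['position'])[:2]-[.471,.4];print(np.hypot(*d),np.degrees(np.arctan2(d[1],d[0])))"
```

```text
time: 15.62
position: [0.5716, 0.3902, 0.105]
tool_rot: [0.06, 0.998, 0.001, 0.0]
ft_force: [-1.6, 0.3, 0.9]
grip_width: 0.014
t 15.62 p [0.5716 0.3902 0.105 ] yawx 173.1 z [ 0.001  0.002 -1.   ] f [-1.6  0.3  0.9] g 0.014 q6 -1.01
0.10112244486587962 -5.557552015916074
```

```bash
python3 -m crank '0 0 -1 0.01 0.217 0 1;0 0 -1 0.01 0.217 0 1;0 0 0 0 0 0 1' ;  python3 -c "
from h import *
o=st();d=np.array(o['position'])[:2]-[.471,.4];print(np.hypot(*d),np.degrees(np.arctan2(d[1],d[0])))
c=snap('wrist','w12.png')"
```

```text
time: 16.0
position: [0.5721, 0.4089, 0.105]
tool_rot: [-0.029, 1.0, 0.001, 0.0]
ft_force: [-1.0, 0.1, 1.9]
grip_width: 0.014
t 16.0 p [0.5721 0.4089 0.105 ] yawx -176.7 z [ 0.001  0.003 -1.   ] f [-1.   0.1  1.9] g 0.014 q6 -1.17
0.10152647905387734 5.013076515853245
```

View pics/w12.png

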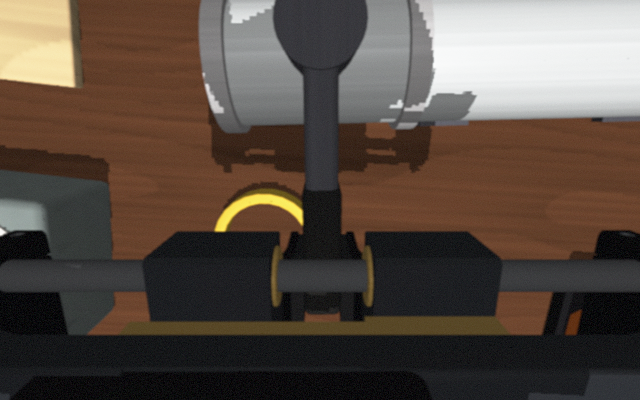

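```bash
python3 - <<'E'
from h import *
c=snap('wrist')
A,B=ray(c,(320.5,90),.16),ray(c,(321.5,305),.16);d=B-A;print('handle',np.degrees(np.arctan2(d[1],d[0])),A,B)
S=ray(c,(320.5,22),.163);print(S)
i=c['img'][90:150,200:640,::-1];cv2.imwrite('pics/w13.png',cv2.resize(i,None,fx=1.8,fy=5,interpolation=cv2.INTER_CUBIC))
E
```

```text
handle 3.4970538572068453 [0.49493463 0.40421816 0.16      ] [0.58777177 0.40989153 0.16      ]
[0.47190665 0.40292605 0.163     ]
```

View pics/w13.png

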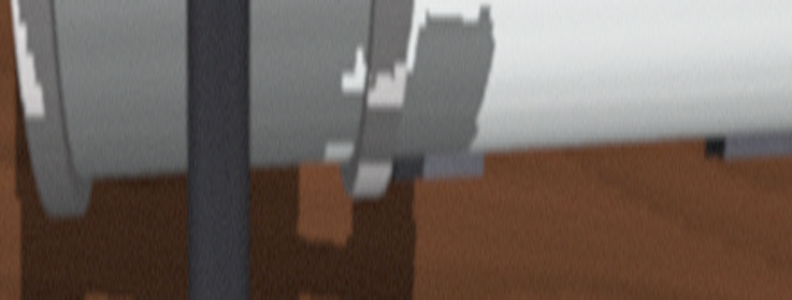

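```bash
python3 - <<'E'
from h import *
c=snap('wrist')
for z in (.04,.052,.065):
    A,B=ray(c,(250,125.6),z),ray(c,(640,116.6),z);d=A-B;print(z,A,B,np.degrees(np.arctan2(d[1],d[0])))
c=snap('top','t14.png')
i=c['img'][150:270,60:260,::-1];cv2.imwrite('pics/t14z.png',cv2.resize(i,None,fx=4,fy=4,interpolation=cv2.INTER_CUBIC))
E
```

```text
0.04 [0.51565817 0.35296669 0.04      ] [0.49288876 0.6399492  0.04      ] -85.4636136945775
0.052 [0.51508048 0.35537724 0.052     ] [0.49337295 0.62897597 0.052     ] -85.4636136945775
0.065 [0.51445465 0.35798866 0.065     ] [0.49389749 0.6170883  0.065     ] -85.46361369457752
```

View pics/t14z.png

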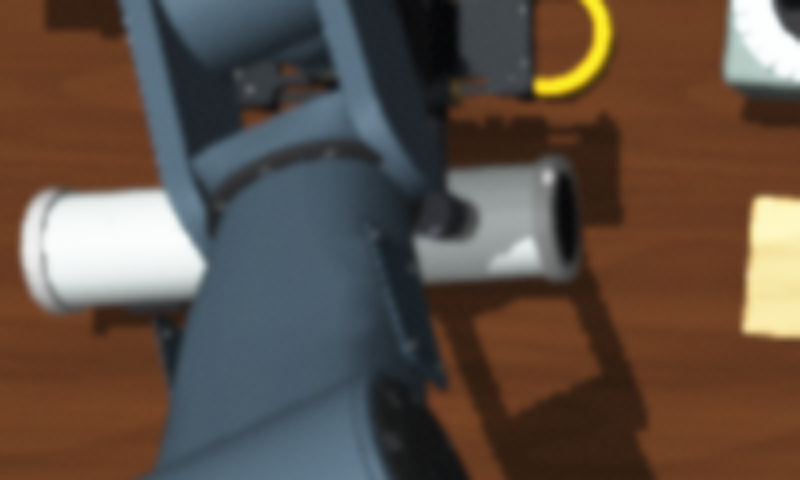

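```bash
python3 -m crank '0 0 -0.3 0 0.09 0 1;0 0 -0.2 0 0.03 0 1;0 0 0 0 0 0 1' ;  python3 -c "
from h import *
o=st();print(np.round(o['moment'],2))
c=snap('wrist')
i=c['img'][0:340,200:460,::-1];cv2.imwrite('pics/w15.png',cv2.resize(i,None,fx=3,fy=1.7,interpolation=cv2.INTER_CUBIC))
"
```

```text
time: 16.58
position: [0.5718, 0.4104, 0.105]
tool_rot: [-0.049, 0.999, -0.0, -0.001]
ft_force: [-1.5, -0.1, 1.2]
grip_width: 0.0135
t 16.57 p [0.5718 0.4104 0.105 ] yawx -174.3 z [-0.001 -0.    -1.   ] f [-1.5 -0.1  1.2] g 0.0135 q6 -1.21
[ 0.03  0.04 -0.5 ]
```

View pics/w15.png

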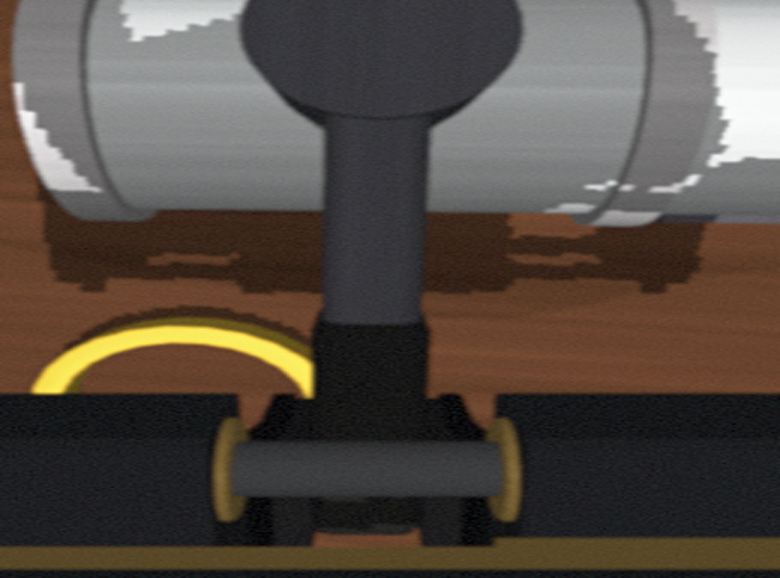

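```bash
python3 -m crank '0 0 0 0 0 0 -0.4;0 0 0 0 0 0 -0.4;0 0 0 0 0 0 -0.4;0 0 0 0 0 0 -0.4;0 0 0 0 0 -0.3 -0.4'>/dev/null;python3 -m crank '0 0 0 0 0 -1 -0.4;0 0 0 0 0 -1 -0.4;0 0 0 0 0 -1 -1';   python3 -c "
from h import *
o=st();
c=snap('wrist','w16.png')
for t in ['damper','duct','tare','tape']:
    for b in spotter.boxes_of(t,c):
        if b['score']>.3: print(t,round(b['score'],2),np.round(w(c,b['at']),3),np.round(px(c,w(c,b['at']))))
"
```

```text
time: 17.62
position: [0.5707, 0.4111, 0.2377]
tool_rot: [-0.051, 0.999, -0.0, -0.003]
ft_force: [0.1, -0.2, -0.7]
grip_width: 0.0652
t 17.62 p [0.5707 0.4111 0.2377] yawx -174.2 z [-0.006 -0.001 -1.   ] f [ 0.1 -0.2 -0.7] g 0.0652 q6 -1.21
damper 0.88 [0.504 0.405 0.16 ] [322. 116.]
duct 0.76 [0.466 0.507 0.086] [432.  86.]
tare 0.61 [0.62  0.164 0.099] [ 73. 209.]
tape 0.62 [0.622 0.356 0.019] [274. 208.]
tape 0.58 [0.626 0.161 0.097] [ 72. 213.]
tape 0.39 [0.602 0.157 0.079] [ 80. 186.]
```

View pics/w16.png

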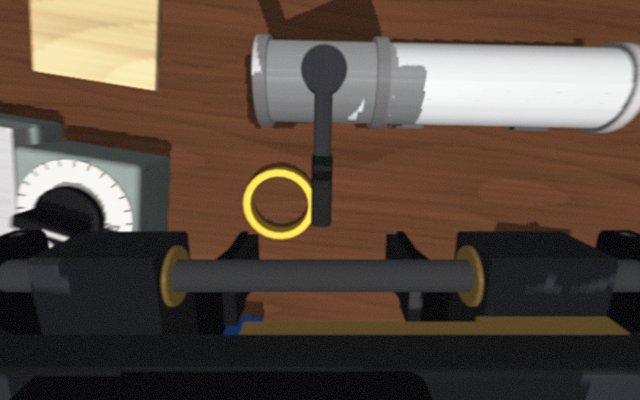

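```bash
python3 - <<'E'
from h import *
c=snap('wrist')
def an(a,b,z):
    A,B=ray(c,a,z),ray(c,b,z);d=B-A;return A.round(4),B.round(4),np.degrees(np.arctan2(d[1],d[0])).round(2)
print(an((322.5,95),(321.5,223),.16))
g=cv2.cvtColor(c['img'],cv2.COLOR_RGB2GRAY).astype(float)
def edge(cols,r0,r1,s):
    P=[]
    for u in cols:
        k=np.arange(r0,r1);dd=np.diff(cv2.GaussianBlur(g[r0:r1,u-1:u+2].mean(1)[:,None],(1,5),1).ravel())*s
        P.append((u,r0+np.argmax(dd)+.5))
    P=np.array(P);f=np.polyfit(P[:,0],P[:,1],1);print(np.abs(np.polyval(f,P[:,0])-P[:,1]).max());return (400,np.polyval(f,400)),(600,np.polyval(f,600))
for cols,r0,r1,s in [(range(440,590,10),30,60,1),(range(440,500,5),110,140,-1)]:
    a,b=edge(cols,r0,r1,s);print(an(a,b,.052))
cols=[]
P=[]
for v in range(95,150,5):
    row=g[v,300:345];d=np.diff(row);P.append((v,300+(np.argmin(d)+np.argmax(d))/2+.5))
P=np.array(P);f=np.polyfit(P[:,0],P[:,1],1);print(P[:,1]);print(an((np.polyval(f,95),95),(np.polyval(f,220),220),.16))
E
```

```text
(array([0.4885, 0.4037, 0.16  ]), array([0.5896, 0.4132, 0.16  ]), np.float64(5.37))
0.5011904761904731
(array([0.4241, 0.477 , 0.052 ]), array([0.4072, 0.6817, 0.052 ]), np.float64(94.7))
0.4370629370629473
(array([0.5032, 0.4896, 0.052 ]), array([0.4865, 0.7063, 0.052 ]), np.float64(94.41))
[323.5 323.  323.  323.  323.  323.  322.5 322.5 322.5 322.5 326. ]
(array([0.4885, 0.404 , 0.16  ]), array([0.5867, 0.4154, 0.16  ]), np.float64(6.67))
```

```bash
python3 -c "
from h import *
go(.70,.06,.30,180)
"
```

```text
t 17.93 p [0.57   0.4107 0.2347] yawx -174.2 z [-0.008 -0.002 -1.   ] f [-0.5 -0.1  0. ] g 0.0845 q6 -1.21
shift(tool,units) [-2.33 -9.05 -1.64] turn z units 1.16 tilt fix units [-0.02 -0.1 ]
n 10
const row: turn 0.116 shift [-0.274 -0.894 -0.164] x 10
```

```bash
python3 -m crank '0 0 0.12 -0.27 -0.9 -0.2 -1;0 0 0.12 -0.27 -0.9 -0.16 -1;0 0 0.12 -0.27 -0.9 -0.16 -1;0 0 0.12 -0.27 -0.9 -0.16 -1;0 0 0.12 -0.27 -0.9 -0.16 -1'>/dev/null;python3 -m crank '0 0 0.12 -0.27 -0.9 -0.16 -1;0 0 0.12 -0.27 -0.9 -0.16 -1;0 0 0.12 -0.27 -0.9 -0.16 -1;0 0 0.12 -0.27 -0.9 -0.16 -1;0 0 0.12 -0.27 -0.9 -0.16 -1';   python3 -c "
from h import *
o=st();
c=snap('wrist','w17.png')
for t in ['scale','tare','tin','board_top']:
    for b in spotter.boxes_of(t,c):
        if b['score']>.3: print(t,round(b['score'],2),np.round(w(c,b['at']),3),np.round(px(c,w(c,b['at']))))
"
```

```text
time: 19.18
position: [0.6916, 0.0486, 0.2786]
tool_rot: [0.0, 1.0, -0.004, -0.024]
ft_force: [0.4, 0.5, 0.4]
grip_width: 0.087
t 19.18 p [0.6916 0.0486 0.2786] yawx 180.0 z [-0.048 -0.008 -0.999] f [0.4 0.5 0.4] g 0.087 q6 -1.65
scale 0.81 [0.624 0.03  0.058] [307. 123.]
tare 0.83 [0.634 0.151 0.098] [417. 131.]
tin 0.71 [0.631 0.151 0.097] [417. 128.]
tin 0.58 [ 0.615 -0.037  0.098] [243. 114.]
board_top 0.93 [0.482 0.143 0.007] [398.   7.]
board_top 0.68 [ 0.482 -0.316  0.01 ] [33.  7.]
```

View pics/w17.png

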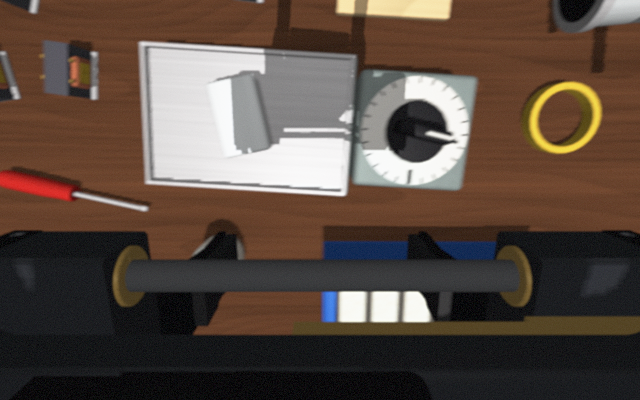

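```bash
python3 - <<'E'
from h import *
c=snap('wrist')
C=[ray(c,u,.07) for u in [(140,42),(357,55),(346,194),(147,183)]]
for p in C: print(p.round(4))
m=np.mean(C,0);print('pan',m.round(4))
for a,b in [(0,1),(3,2),(0,3),(1,2)]:
    d=C[b]-C[a];print(np.linalg.norm(d).round(4),np.degrees(np.arctan2(d[1],d[0])).round(2))
k=ray(c,(416,131),.097);print('knob disc',k)
print('mark',ray(c,(409,177),.082))
i=c['img'][60:210,345:490,::-1];cv2.imwrite('pics/w18.png',cv2.resize(i,None,fx=4,fy=4,interpolation=cv2.INTER_CUBIC))
i=c['img'][30:210,130:370,::-1];cv2.imwrite('pics/w18b.png',cv2.resize(i,None,fx=3.3,fy=3.3,interpolation=cv2.INTER_CUBIC))
E
```

```text
[ 0.5364 -0.1528  0.07  ]
[0.5502 0.0886 0.07  ]
[0.708  0.0786 0.07  ]
[ 0.6948 -0.1619  0.07  ]
pan [ 0.6223 -0.0369  0.07  ]
0.2417 86.71
0.2409 86.86
0.1586 -3.31
0.158 -3.61
knob disc [0.63311293 0.15186929 0.097     ]
mark [0.68550583 0.15071211 0.082     ]
```

View pics/w18.png

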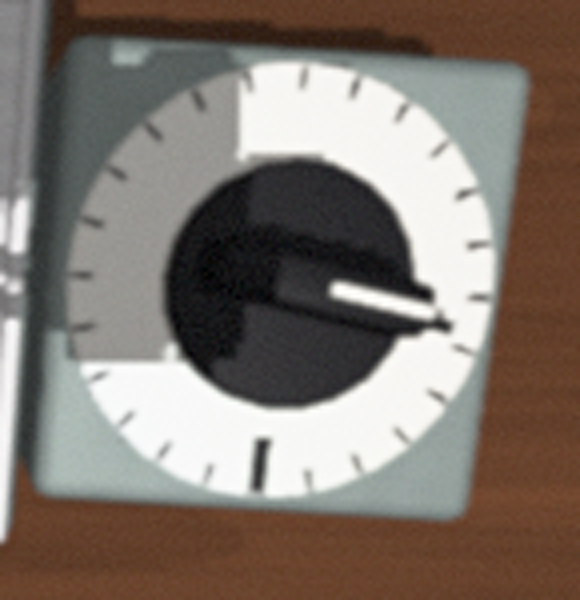

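View pics/w18b.png

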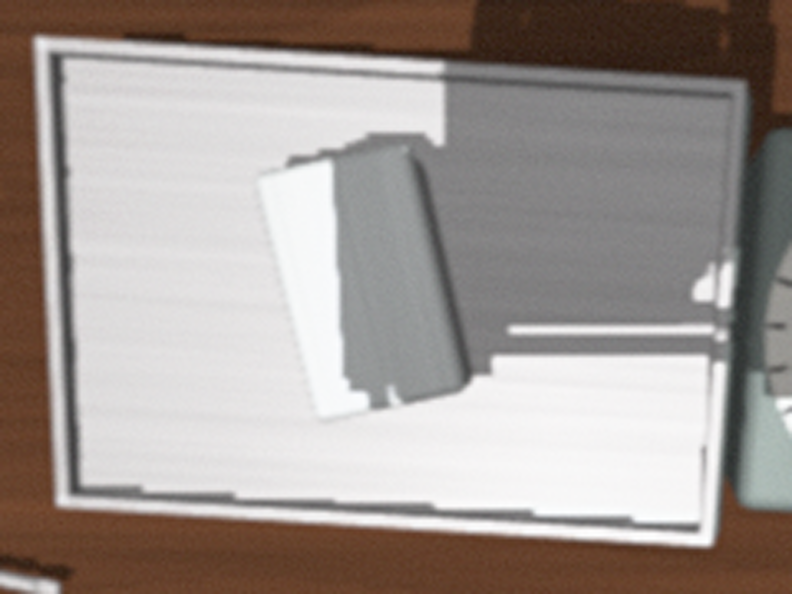

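```bash
python3 - <<'E'
from h import *
c=snap('wrist')
C=[ray(c,(130+u/3.3,30+v/3.3),.096) for u,v in [(258,178),(405,147),(468,385),(322,420)]]
m=np.mean(C,0);print('tin',m.round(4))
for a,b in [(0,1),(3,2),(0,3),(1,2)]:
    d=C[b]-C[a];print(np.linalg.norm(d).round(4),np.degrees(np.arctan2(d[1],d[0])).round(2))
for u in [(336,0),(452,0),(450,18),(336,14)]: print(ray(c,u,.012).round(3))
go(m[0],m[1],.16,164.5)
E
```

```text
tin [ 0.6178 -0.0385  0.096 ]
0.0488 101.18
0.051 103.3
0.0794 11.84
0.0775 13.41
[0.475 0.067 0.012]
[0.475 0.21  0.012]
[0.495 0.209 0.012]
[0.491 0.067 0.012]
t 19.52 p [0.6914 0.051  0.2798] yawx -179.9 z [-0.046 -0.008 -0.999] f [ 0.3 -0.6 -0.6] g 0.0867 q6 -1.65
shift(tool,units) [ 1.7  -2.21  3.09] turn z units 3.12 tilt fix units [-0.09 -0.53]
n 4
const row: turn 0.779 shift [ 0.368 -0.596  0.773] x 4
```

```bash
python3 -c "
from h import *
go(.6178,-.0385,.10,192.3)
"
```

```text
t 19.52 p [0.6914 0.051  0.2798] yawx -179.9 z [-0.046 -0.008 -0.999] f [ 0.3 -0.6 -0.6] g 0.0867 q6 -1.65
shift(tool,units) [ 1.63 -2.2   4.59] turn z units -2.44 tilt fix units [-0.09 -0.53]
n 5
const row: turn -0.489 shift [ 0.364 -0.411  0.918] x 5
```

```bash
python3 -m crank '-0.1 -0.5 -0.5 0.3 -0.4 0.2 -1;0 0 -0.5 0.4 -0.4 0.8 -1;0 0 -0.5 0.4 -0.4 0.8 -1;0 0 -0.5 0.4 -0.4 0.8 -1;0 0 -0.5 0.3 -0.4 0.8 -1'>/dev/null;   python3 -c "
from h import *
go(.6178,-.0385,.04,192.3)
c=snap('wrist','w19.png')
"
```

```text
t 20.15 p [ 0.6272 -0.0282  0.1438] yawx -166.2 z [ 0.007  0.002 -1.   ] f [ 0.3 -0.6 -0.5] g 0.0869 q6 -2.04
shift(tool,units) [ 0.31 -0.2   2.59] turn z units 0.29 tilt fix units [0.01 0.08]
n 3
```

View pics/w19.png

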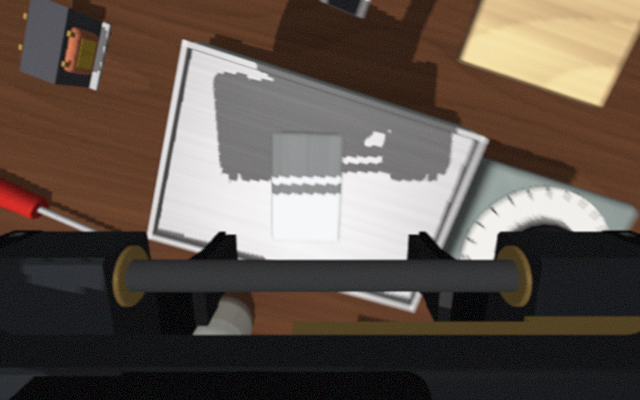

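The tin shows at (272–341, 132–240), squared up with the jaws. Descending.

```bash
python3 -m crank '0 0 0 0.15 -0.1 0.7 -1;0 0 0 0.15 -0.1 0.7 -1;0 0 0 0 0 0.6 -1;0 0 0 0 0 0.5 -1'>/dev/null;   python3 -c "
from h import *
go(.6178,-.0385,.04,193.5)
c=snap('wrist','w20.png')
"
```

```text
t 20.7 p [ 0.6147 -0.0356  0.0394] yawx -166.2 z [ 0.001  0.003 -1.   ] f [-0.6 -0.6 -0.6] g 0.0871 q6 -2.06
shift(tool,units) [-0.06 -0.09 -0.02] turn z units 0.07 tilt fix units [0.04 0.02]
n 1
```

View pics/w20.png

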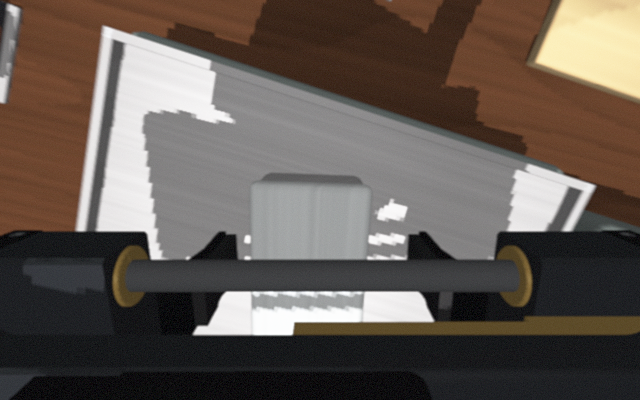

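```bash
python3 -m crank '0 0 0 -0.05 -0.08 0 1;0 0 0 0 0 0 1;0 0 0 0 0 0 1;0 0 0 0 0 0 1;0 0 0 0 0 0 1' 25>/dev/null;  python3 -m crank '0 0 0 0 0 0 1;0 0 0 0 0 0 1'; python3 -c "
from h import *
go(.4425,.1375,.08,180)
"
```

```text
time: 21.38
position: [0.6186, -0.0364, 0.0404]
tool_rot: [-0.121, 0.993, 0.002, 0.001]
ft_force: [-1.2, -0.2, -1.5]
grip_width: 0.0499
time: 21.62
position: [0.6182, -0.0364, 0.0403]
tool_rot: [-0.121, 0.993, 0.002, 0.001]
ft_force: [-0.3, -0.4, -0.8]
grip_width: 0.0499
t 21.62 p [ 0.6182 -0.0364  0.0403] yawx -166.1 z [ 0.001  0.004 -1.   ] f [-0.3 -0.4 -0.8] g 0.0499 q6 -2.06
shift(tool,units) [ 3.21  5.28 -0.98] turn z units 2.78 tilt fix units [0.04 0.02]
n 6
const row: turn 0.464 shift [ 0.623  0.823 -0.164] x 6
```

```bash
python3 -m crank '0 0 0 0 0 -0.4 1;0 0 0 0 0 -0.6 1;0 0 0 0 0 -0.6 1;0 0 0 0 0 -0.6 1;0 0 0 0 0 -0.6 1';   python3 -c "
from h import *
go(.4425,.1375,.14,180)
"
```

```text
time: 22.25
position: [0.6163, -0.0364, 0.1568]
tool_rot: [-0.121, 0.993, 0.003, -0.001]
ft_force: [-0.5, -0.0, -2.1]
grip_width: 0.05
t 22.25 p [ 0.6163 -0.0364  0.1568] yawx -166.1 z [-0.003  0.005 -1.   ] f [-0.5 -0.  -2.1] g 0.05 q6 -2.06
shift(tool,units) [3.17 5.26 0.45] turn z units 2.78 tilt fix units [ 0.06 -0.02]
n 6
const row: turn 0.464 shift [0.616 0.821 0.076] x 6
```

```bash
python3 -m crank '0 0 0.4 0.53 0.7 0 1;0 0 0.4 0.53 0.7 0 1;0 0 0.4 0.53 0.7 0 1;0 0 0.4 0.53 0.7 0 1;0 0 0.4 0.53 0.7 0 1'>/dev/null; python3 -m crank '0 0 0.4 0.53 0.7 0 1;0 0 0.4 0.53 0.7 0 1;0 0 0 0 0 0 1';   python3 -c "
from h import *
c=snap('wrist','w21.png')
go(.4425,.1375,.06,180)
"
```

```text
time: 23.25
position: [0.442, 0.141, 0.1675]
tool_rot: [0.006, 1.0, 0.001, 0.007]
ft_force: [0.0, -0.0, -1.4]
grip_width: 0.0498
t 23.3 p [0.4439 0.1403 0.1678] yawx 179.3 z [ 0.017  0.002 -1.   ] f [ 0.6 -0.1 -0.9] g 0.0496 q6 -1.49
shift(tool,units) [ 0.08 -0.08  2.69] turn z units -0.14 tilt fix units [0.03 0.2 ]
n 3
```

View pics/w21.png

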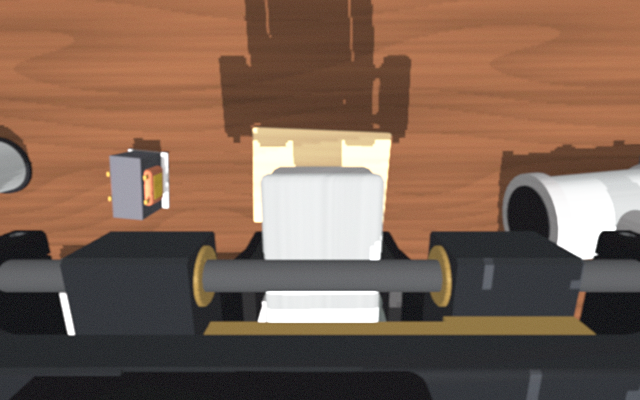

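```bash
python3 -c "
from h import *
c=snap('wrist')
print(ray(c,(254,128),.012),ray(c,(391,133),.012))"; python3 -m crank '0 0.2 0 0.05 -0.08 0.8 1;0 0 0 0.05 0 0.8 1;0 0 0 0 0 0.8 1;0 0 0 0 0 0.6 1;0 0 0 0 0 0.6 1';   python3 -c "
from h import *
go(.4425,.1375,-.005,180)
"
```

```text
[0.39165876 0.07418444 0.012     ] [0.39831305 0.2114589  0.012     ]
time: 23.98
position: [0.4559, 0.1326, 0.0239]
tool_rot: [0.009, 1.0, 0.001, 0.01]
ft_force: [-0.4, 0.8, -2.3]
grip_width: 0.0498
t 23.98 p [0.4559 0.1326 0.0239] yawx 179.0 z [ 0.021  0.002 -1.   ] f [-0.4  0.8 -2.3] g 0.0498 q6 -1.51
shift(tool,units) [0.35 0.12 0.71] turn z units -0.2 tilt fix units [0.03 0.24]
n 1
```

```bash
python3 -m crank '0 0.3 0 0.27 0.18 0.2 1;0 0.15 0 0.05 0 0.15 1;0 0 0 0 0 0.1 1';   python3 -c "
from h import *
go(.445,.1395,-.005,180)
"
```

```text
time: 24.35
position: [0.4455, 0.1391, 0.0047]
tool_rot: [0.01, 1.0, 0.001, -0.01]
ft_force: [0.2, 0.7, -1.2]
grip_width: 0.05
t 24.35 p [0.4455 0.1391 0.0047] yawx 178.9 z [-0.019  0.003 -1.   ] f [ 0.2  0.7 -1.2] g 0.05 q6 -1.5
shift(tool,units) [0.01 0.01 0.24] turn z units -0.23 tilt fix units [ 0.03 -0.22]
n 1
```

```bash
python3 -m crank '0 -0.2 0 0 0 0.1 1;0 0 0 0 0 0.1 1;0 0 0 0 0 0.05 1';   python3 -c "
from h import *
go(.445,.1395,-.005,180)
"
```

```text
time: 24.72
position: [0.4476, 0.1392, -0.0043]
tool_rot: [0.01, 1.0, 0.001, 0.001]
ft_force: [-0.4, -0.1, -2.0]
grip_width: 0.0498
t 24.73 p [ 0.4476  0.1392 -0.0043] yawx 178.9 z [ 0.003  0.002 -1.   ] f [-0.4 -0.1 -2. ] g 0.0498 q6 -1.49
shift(tool,units) [0.07 0.01 0.02] turn z units -0.23 tilt fix units [0.03 0.03]
n 1
```

```bash
python3 -m crank '0 0 0 0.05 0 0.06 1;0 0 0 0 0 0.05 1'; python3 -m crank '0 0 0 0 0 0.06 1;0 0 0 0 0 0.03 1'
```

```text
time: 24.98
position: [0.4457, 0.1393, -0.0079]
tool_rot: [0.01, 1.0, 0.001, 0.002]
ft_force: [-4.0, -0.3, 25.2]
grip_width: 0.0498
time: 25.22
position: [0.4458, 0.1392, -0.0082]
tool_rot: [0.009, 1.0, 0.001, 0.003]
ft_force: [-0.9, -0.2, 3.9]
grip_width: 0.05
```

```bash
python3 -m crank '0 0 0 0 0 -0.02 -1;0 0 0 0 0 0 -1;0 0 0 0 0 0 -1;0 0 0 0 0 0 -1;0 0 0 0 0 -0.3 -1'>/dev/null; python3 -m crank '0 0 0 0 0 -1 -1;0 0 0 0 0 -1 -1;0 0 0 0 0 -1 -1;0 0 0 -1 0 -1 -1;0 0 0 -1 0 -0.5 -1';python3 -c "
from h import *
st();c=snap('wrist','w22.png')
go(.6335,.153,.22,170)
"
```

```text
time: 26.48
position: [0.521, 0.1375, 0.192]
tool_rot: [0.009, 1.0, 0.001, -0.001]
ft_force: [0.3, 0.0, -1.3]
grip_width: 0.0872
t 26.48 p [0.521  0.1375 0.192 ] yawx 179.0 z [-0.002  0.002 -1.   ] f [ 0.3  0.  -1.3] g 0.0872 q6 -1.5
t 26.52 p [0.5293 0.1371 0.1946] yawx 178.9 z [ 0.011  0.002 -1.   ] f [5.7 1.1 1.5] g 0.087 q6 -1.51
shift(tool,units) [-2.6   0.45 -0.61] turn z units 1.79 tilt fix units [0.03 0.12]
n 3
const row: turn 0.595 shift [-0.86   0.194 -0.202] x 3
```

View pics/w22.png

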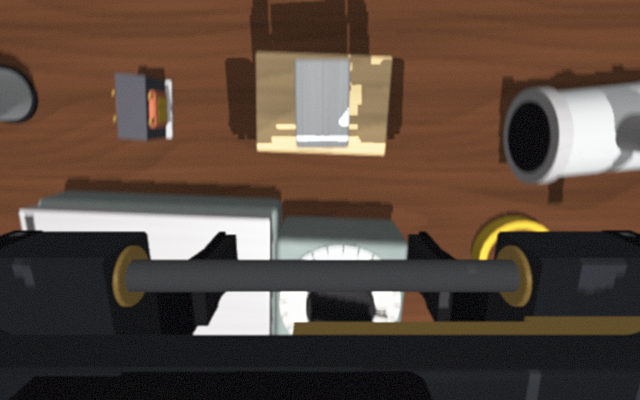

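```bash
python3 -c "
from h import *
go(.615,.075,.22,77)
"
```

```text
t 26.52 p [0.5293 0.1371 0.1946] yawx 178.9 z [ 0.011  0.002 -1.   ] f [5.7 1.1 1.5] g 0.087 q6 -1.51
shift(tool,units) [-2.18 -1.51 -0.61] turn z units 20.39 tilt fix units [0.03 0.12]
n 21
const row: turn 0.971 shift [-0.14   0.034 -0.029] x 21
```

```bash
python3 -m crank '0 0.1 0.97 -0.14 0.03 -0.1 -1;0 0 0.97 -0.14 0.03 -0.03 -1;0 0 0.97 -0.14 0.03 -0.03 -1;0 0 0.97 -0.14 0.03 -0.03 -1;0 0 0.97 -0.14 0.03 -0.03 -1'>/dev/null; python3 -m crank '0 0 0.97 -0.14 0.03 -0.03 -1;0 0 0.97 -0.14 0.03 -0.03 -1;0 0 0.97 -0.14 0.03 -0.03 -1;0 0 0.97 -0.14 0.03 -0.03 -1;0 0 0.97 -0.14 0.03 -0.03 -1'>/dev/null; python3 -m crank '0 0 0.97 -0.14 0.03 -0.03 -1;0 0 0.97 -0.14 0.03 -0.03 -1;0 0 0.97 -0.14 0.03 -0.03 -1;0 0 0.97 -0.14 0.03 -0.03 -1;0 0 0.97 -0.14 0.03 -0.03 -1'>/dev/null; python3 -m crank '0 0 0.97 -0.14 0.03 -0.03 -1;0 0 0.97 -0.14 0.03 -0.03 -1;0 0 0.97 -0.14 0.03 -0.03 -1;0 0 0.97 -0.14 0.03 -0.03 -1;0 0 0.97 -0.14 0.03 -0.03 -1'>/dev/null; python3 -c "
from h import *
st();c=snap('wrist','w23.png');st()
"
```

```text
t 29.02 p [0.599  0.0757 0.2296] yawx 78.7 z [-0.007  0.003 -1.   ] f [-0.4 -0.5  0.8] g 0.0872 q6 0.14
t 29.07 p [0.5993 0.0749 0.2298] yawx 78.6 z [-0.006  0.002 -1.   ] f [ 0.4 -0.2 -0.1] g 0.0872 q6 0.14
```

View pics/w23.png

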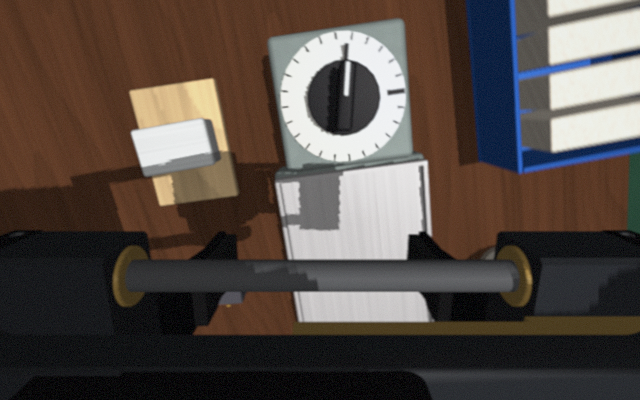

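```bash
python3 - <<'E'
from h import *
c=snap('wrist')
k=c['img'][10:180,255:425,::-1];cv2.imwrite('pics/w24.png',cv2.resize(k,None,fx=4,fy=3.5,interpolation=cv2.INTER_CUBIC))
A,B=ray(c,(346.5,95),.129),ray(c,(346.5,62),.129);d=B-A;print('ptr',A,B,np.degrees(np.arctan2(d[1],d[0])))
print('disc',ray(c,(343,98),.097),'mark',ray(c,(396,91.5),.082),'dial',ray(c,(343,96.5),.080))
E
```

```text
ptr [0.63507961 0.15330034 0.129     ] [0.63967189 0.17830107 0.129     ] 79.59161069478016
disc [0.63377217 0.15252235 0.097     ] mark [0.68531428 0.14877157 0.082     ] dial [0.63506457 0.15440271 0.08      ]
```

View pics/w24.png

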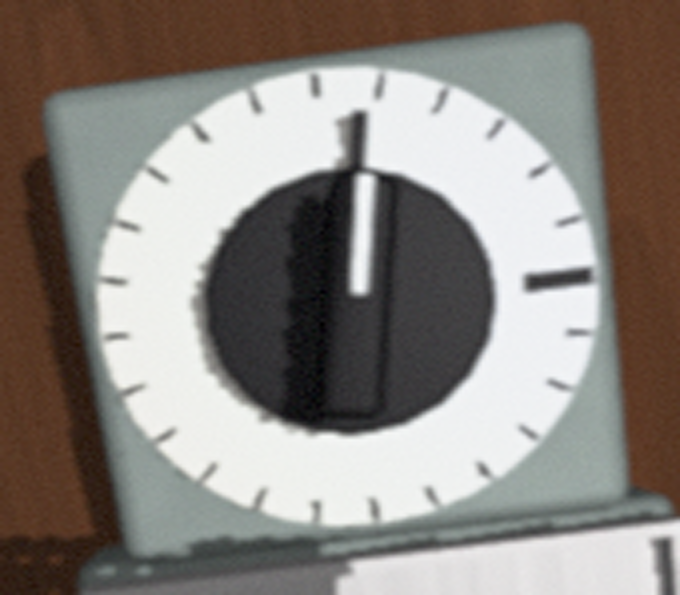

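```bash
python3 -c "
from h import *
go(.6343,.1537,.13,76.6)
"
```

```text
t 29.12 p [0.5993 0.0754 0.2297] yawx 78.8 z [-0.006  0.003 -1.   ] f [-0.2 -0.2  0.6] g 0.0874 q6 0.13
shift(tool,units) [2.09 0.49 2.49] turn z units 0.45 tilt fix units [-0.07 -0.02]
n 3
```

```bash
python3 -m crank '-0.1 0 0.4 0.6 0.16 0.5 -1;0 0 0 0.7 0.16 0.7 -1;0 0 0 0.7 0.16 0.7 -1;0 0 0 0 0 0.5 -1;0 0 0 0 0 0 -1'>/dev/null; python3 -c "
from h import *
go(.6343,.1537,.073,76.6);c=snap('wrist','w25.png')
"
```

```text
t 29.75 p [0.6353 0.1522 0.1329] yawx 77.2 z [ 0.004  0.001 -1.   ] f [-0.1  0.  -0. ] g 0.087 q6 0.29
shift(tool,units) [ 0.03 -0.04  1.5 ] turn z units 0.12 tilt fix units [ 0.04 -0.02]
n 2
```

View pics/w25.png

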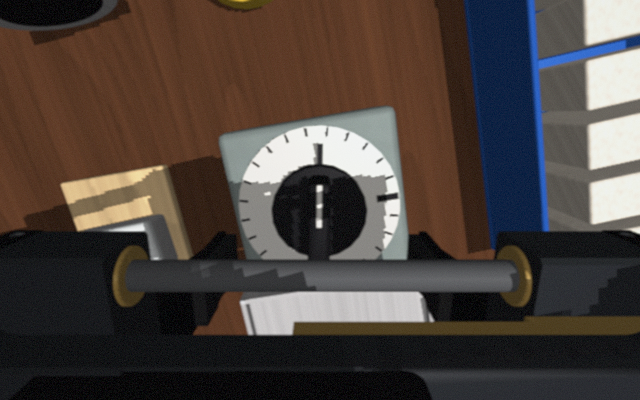

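```bash
python3 -m crank '0 0 0 0.03 -0.04 0.5 -0.3;0 0 0 0 0 0.5 -0.3;0 0 0 0 0 0.3 -0.3;0 0 0 0 0 0.15 0;0 0 0 0 0 0 1' 20; python3 -c "
from h import *
go(.6343,.1537,.073,76.6)
"
```

```text
time: 30.42
position: [0.6396, 0.1534, 0.0816]
tool_rot: [0.781, 0.624, 0.008, 0.005]
ft_force: [-0.2, -0.2, 0.6]
grip_width: 0.0451
t 30.43 p [0.6396 0.1534 0.0816] yawx 77.2 z [ 0.018  0.002 -1.   ] f [-0.2 -0.2  0.6] g 0.0451 q6 0.29
shift(tool,units) [-0.02 -0.14  0.21] turn z units 0.12 tilt fix units [ 0.19 -0.07]
n 1
```

```bash
python3 -m crank '0.2 0 0 0 -0.1 0.2 1;0 0 0 0 0 0 1;0 0 0 0 0 0 1;0 0 0 0 0 0 1;0 0 0 0 0 0 1' 20; python3 -c "
from h import *
go(.6343,.1537,.073,76.6);c=snap('wrist','w26.png')
"
```

```text
time: 31.05
position: [0.6336, 0.1551, 0.0742]
tool_rot: [0.782, 0.624, 0.001, -0.004]
ft_force: [-0.4, 0.4, -0.9]
grip_width: 0.0139
t 31.05 p [0.6336 0.1551 0.0742] yawx 77.2 z [-0.004  0.007 -1.   ] f [-0.4  0.4 -0.9] g 0.0139 q6 0.28
shift(tool,units) [-0.03  0.03  0.03] turn z units 0.12 tilt fix units [-0.07 -0.07]
n 1
```

View pics/w26.png

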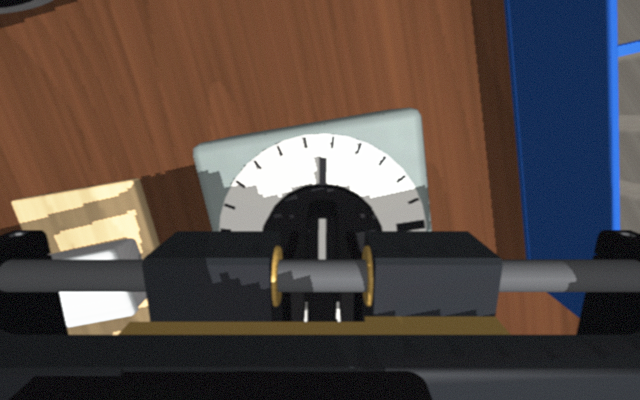

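```bash
python3 -m crank '0 0 1 0 0 0 1;0 0 1 0 0 0 1;0 0 1 0 0 0 1;0 0 1 0 0 0 1;0 0 1 0 0 0 1'; python3 -c "
from h import *
go(.6343,.1540,.074,-3.4)
"
```

```text
time: 31.72
position: [0.6342, 0.1547, 0.0742]
tool_rot: [0.901, 0.435, -0.0, -0.004]
ft_force: [-2.5, -0.5, -0.4]
grip_width: 0.0136
t 31.73 p [0.6342 0.1547 0.0742] yawx 51.5 z [-0.003  0.006 -1.   ] f [-2.5 -0.5 -0.4] g 0.0136 q6 0.73
shift(tool,units) [-0.01  0.01  0.01] turn z units 10.98 tilt fix units [-0.07 -0.04]
n 11
const row: turn 0.999 shift [-0.001  0.002  0.   ] x 11
```

```bash
python3 -m crank '0 0 1 0 0 0 1;0 0 1 0 0 0 1;0 0 1 0 0 0 1;0 0 1 0 0 0 1;0 0 1 0 0 0 1'>/dev/null;python3 -m crank '0 0 1 0 0 0 1;0 0 1 0 0 0 1;0 0 1 0 0 0 1;0 0 1 0 0 0 1;0 0 1 0 0 0 1'; python3 -c "
from h import *
go(.6343,.1540,.074,-3.4)
"
```

```text
time: 32.98
position: [0.635, 0.1533, 0.0742]
tool_rot: [1.0, 0.001, -0.001, -0.002]
ft_force: [-1.9, 0.5, 0.6]
grip_width: 0.0143
t 32.98 p [0.635  0.1533 0.0742] yawx 0.1 z [-0.001  0.003 -1.   ] f [-1.9  0.5  0.6] g 0.0143 q6 1.63
shift(tool,units) [-0.02 -0.02  0.01] turn z units 0.71 tilt fix units [-0.04  0.02]
n 1
const row: turn 0.706 shift [-0.017 -0.017  0.006] x 1
```

```bash
python3 -m crank '0 0 0.7 0 0 0 1;0 0 0 0 0 0 1'; python3 -c "
from h import *
st()
c=snap('wrist','w27.png')
k=c['img'][100:250,220:420,::-1];cv2.imwrite('pics/w27z.png',cv2.resize(k,None,fx=4,fy=4,interpolation=cv2.INTER_CUBIC))
for z in (-3.4,):
    a=np.radians(z); o=np.array([.6343,.154]); d=np.array([np.cos(a),np.sin(a)])
    print('mark expect',px(c,[*(o+.051*d),.082]),'ptr',px(c,[*(o+.048*d),.083]))
"
```

```text
time: 33.22
position: [0.6349, 0.1532, 0.0742]
tool_rot: [1.0, -0.03, -0.001, -0.001]
ft_force: [-1.7, 0.1, 0.4]
grip_width: 0.0139
t 33.23 p [0.6349 0.1532 0.0742] yawx -3.4 z [-0.002  0.003 -1.   ] f [-1.7  0.1  0.4] g 0.0139 q6 1.69
mark expect [321.684431   148.11630713] ptr [321.68344892 153.91111252]
```

View pics/w27z.png

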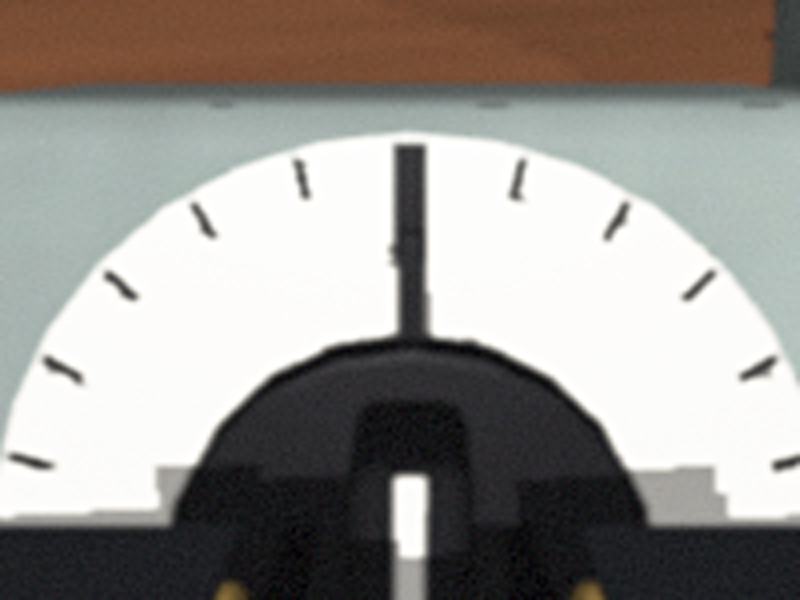

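The pointer lies exactly over the thick tick at zoom (410,150–330). Releasing.

```bash
python3 -m crank '0 0 0 0 0 0 -1;0 0 0 0 0 0 -1;0 0 0 0 0 0 -1;0 0 0 0 0 0 -1;0 0 0 0 0 -0.2 -1'>/dev/null;python3 -m crank '0 0 0 0 0 -0.5 -1;0 0 0 0 0 -1 -1;0 0 0 -1 0 -1 -1;0 0 0 -1 0 -1 -1;0 0 0 -1 0 -0.5 -1'; python3 -c "
from h import *
st()
c=snap('wrist','w28.png')
c=snap('top','t28.png')
k=c['img'][90:300,220:560,::-1];cv2.imwrite('pics/t28z.png',cv2.resize(k,None,fx=2.3,fy=2.3,interpolation=cv2.INTER_CUBIC))
for b in spotter.boxes_of('transformer0',c):print(round(b['score'],2),np.round(w(c,b['at']),3))
"
```

```text
time: 34.52
position: [0.517, 0.1589, 0.248]
tool_rot: [1.0, -0.03, 0.002, -0.002]
ft_force: [0.5, 0.3, 0.5]
grip_width: 0.0865
t 34.52 p [0.517  0.1589 0.248 ] yawx -3.4 z [ 0.005  0.003 -1.   ] f [0.5 0.3 0.5] g 0.0865 q6 1.72
0.89 [ 0.602 -0.486  0.046]
0.88 [ 0.557 -0.264  0.045]
0.77 [ 0.437 -0.046  0.045]
0.63 [ 0.449 -0.323  0.044]
0.52 [ 0.561 -0.373  0.043]
```

View pics/w28.png

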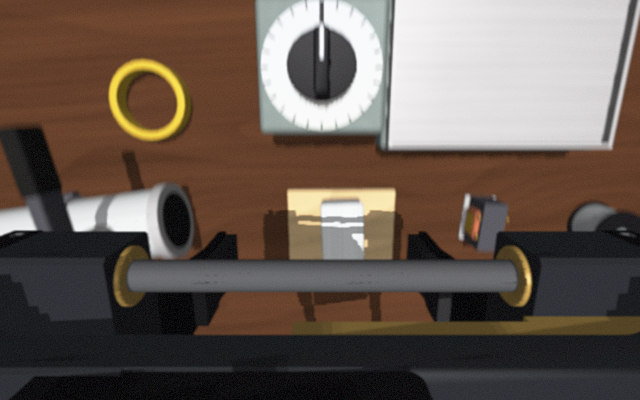

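View pics/t28z.png

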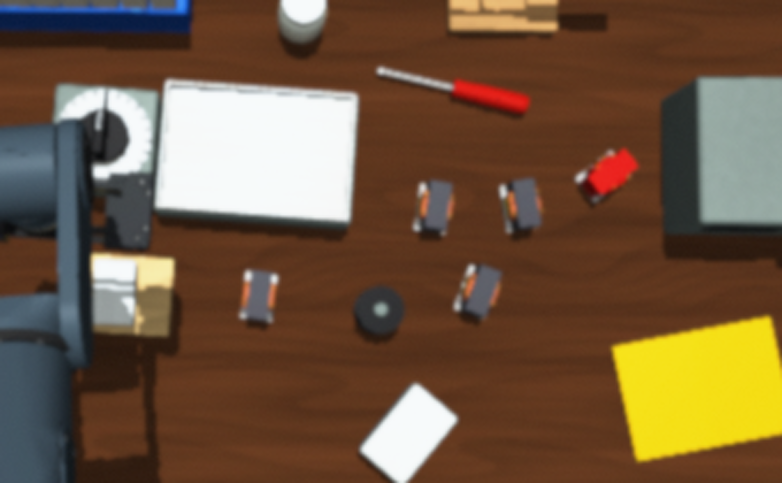

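```bash
python3 -m crank '0 0 0 -0.4 1 0 -1;0 0 0 -0.6 1 0 -1;0 0 0 -0.6 1 0.2 -1;0 0 0 -0.6 1 0.2 -1;0 0 0 -0.6 1 0.2 -1'; python3 -c "
from h import *
st()
c=snap('wrist','w29.png')
k=c['img'][80:240,180:470,::-1];cv2.imwrite('pics/w29z.png',cv2.resize(k,None,fx=2.75,fy=2.75,interpolation=cv2.INTER_CUBIC))
"
```

```text
time: 35.3
position: [0.398, -0.0394, 0.2213]
tool_rot: [1.0, -0.026, 0.006, -0.0]
ft_force: [0.5, -0.7, 0.1]
grip_width: 0.0871
t 35.3 p [ 0.398  -0.0394  0.2213] yawx -3.0 z [ 0.013  0.001 -1.   ] f [ 0.5 -0.7  0.1] g 0.0871 q6 1.24
```

View pics/w29z.png

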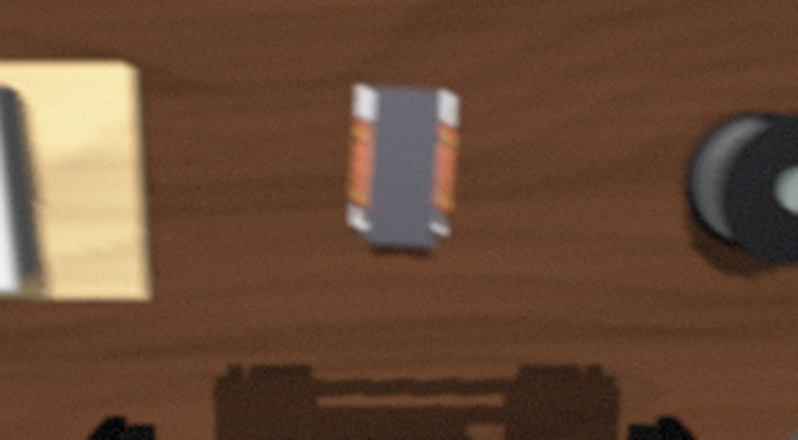

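```bash
cat >> h.py <<'E'
def quad(c,pts,z,f,off):
    C=[ray(c,(off[0]+(u)/f,off[1]+(v)/f),z) for u,v in pts]
    m=np.mean(C,0);print('c',m.round(4))
    for a,b in [(0,1),(3,2),(3,0),(2,1)]:
        d=C[b]-C[a];print(np.linalg.norm(d).round(4),np.degrees(np.arctan2(d[1],d[0])).round(1))
    return m
E
python3 - <<'E'
from h import *
c=snap('wrist')
quad(c,[(374,88),(441,90),(435,249),(366,244)],.046,2.75,(180,80))
E
```

```text
c [ 0.4339 -0.0492  0.046 ]
0.0255 -94.8
0.0274 -97.3
0.0598 -6.4
0.061 -4.6
```

```bash
python3 -c "
from h import *
go(.434,-.049,.06,-5.5)"
```

```text
t 35.4 p [ 0.3957 -0.0404  0.2206] yawx -3.4 z [ 0.008  0.001 -1.   ] f [ 0.2 -0.3  0.5] g 0.0868 q6 1.24
shift(tool,units) [0.94 0.17 4.02] turn z units 0.43 tilt fix units [-0.02 -0.09]
n 5
```

```bash
python3 -m crank '0 -0.1 0.4 0.3 0.05 0.6 -1;0 0 0 0.3 0.05 0.8 -1;0 0 0 0.3 0.05 0.9 -1;0 0 0 0.04 0 0.9 -1;0 0 0 0 0 0.8 -1'>/dev/null; python3 -c "
from h import *
go(.434,-.049,-.016,-5.5);c=snap('wrist','w30.png')"
```

```text
t 36.02 p [ 0.4466 -0.0527  0.058 ] yawx -5.6 z [ 0.015 -0.003 -1.   ] f [ 0.9 -0.8 -0.7] g 0.0867 q6 1.3
shift(tool,units) [-0.35 -0.06  1.84] turn z units -0.03 tilt fix units [ 0.01 -0.18]
n 2
```

View pics/w30.png

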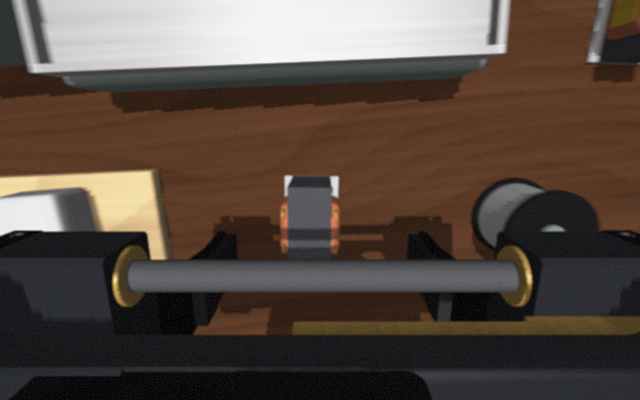

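```bash
python3 -c "
from h import *
c=snap('wrist');print(px(c,(.434,-.049,.046)),px(c,(.464,-.049,.046)))
print(ray(c,(310,178),.046))
o=robot.get_obs();Rm=R.from_quat(o['tool_rot']).as_matrix()
for z in (-.03,-.06,.05):print(px(c,np.array(o['position'])+Rm@[0,0,z]))"; python3 -m crank '0 -0.2 0 -0.2 -0.05 0.2 -1;0 0 0 -0.1 -0.05 0.1 -1'; python3 -c "
from h import *
go(.434,-.049,-.016,-5.5);c=snap('wrist','w31.png')
k=c['img'][150:330,200:440,::-1];cv2.imwrite('pics/w31.png',cv2.resize(k,None,fx=3.3,fy=3.3,interpolation=cv2.INTER_CUBIC))"
```

```text
[319.98837113 242.69139179] [315.06689234 196.72777073]
[ 0.47583272 -0.04716382  0.046     ]
[323.141789   253.05026097]
[323.36992227 281.25737525]
[322.79226629 209.83417481]
time: 36.38
position: [0.4343, -0.0467, 0.045]
tool_rot: [0.999, -0.049, -0.003, -0.0]
ft_force: [0.1, -0.5, -0.4]
grip_width: 0.087
t 36.38 p [ 0.4343 -0.0467  0.045 ] yawx -5.6 z [-0.007  0.001 -1.   ] f [ 0.1 -0.5 -0.4] g 0.087 q6 1.31
shift(tool,units) [0.01 0.06 1.53] turn z units -0.02 tilt fix units [-0.    0.08]
n 2
```

View pics/w31.png

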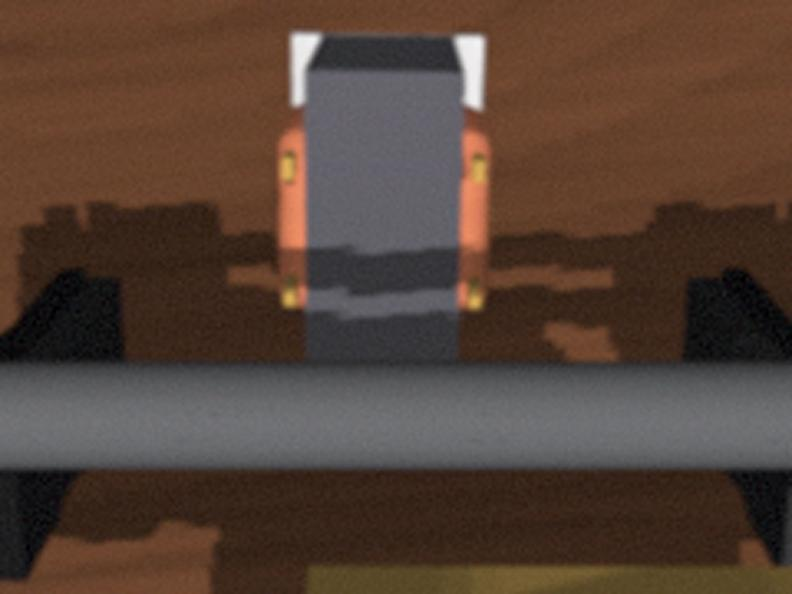

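```bash
python3 -c "
from h import *
c=snap('wrist')
print(quad(c,[(305,70),(461,70),(459,360),(305,360)],.046,3.3,(200,150)))
print(ray(c,(200+384/3.3,150+35/3.3),.002))
c=snap('top')
for b in spotter.boxes_of('transformer0',c):print(round(b['score'],2),np.round(w(c,b['at']),3))
"
```

```text
c [ 0.4433 -0.0429  0.046 ]
0.0269 -95.6
0.0284 -95.6
0.0542 -6.9
0.0542 -5.2
[ 0.44327189 -0.04293543  0.046     ]
[ 0.46998511 -0.04522175  0.002     ]
0.78 [ 0.599 -0.484  0.044]
0.66 [ 0.448 -0.321  0.045]
0.59 [ 0.557 -0.373  0.041]
0.57 [ 0.558 -0.265  0.046]
```

```bash
python3 -m crank '0 0.08 0 0.12 -0.1 0.4 -1;0 0 0 0 0 0.4 -1;0 0 0 0 0 0.4 -1;0 0 0 0 0 0.25 -1;0 0 0 0 0 0 -1';python3 -c "
from h import *
go(.440,-.0425,-.016,-5.5);c=snap('wrist','w31.png')
k=c['img'][150:330,200:440,::-1];cv2.imwrite('pics/w32.png',cv2.resize(k,None,fx=3.3,fy=3.3,interpolation=cv2.INTER_CUBIC))"
```

```text
time: 37.2
position: [0.444, -0.0451, -0.0105]
tool_rot: [0.999, -0.049, 0.006, 0.002]
ft_force: [0.0, 0.8, 0.0]
grip_width: 0.0871
t 37.2 p [ 0.444  -0.0451 -0.0105] yawx -5.7 z [ 0.012 -0.004 -1.   ] f [0.  0.8 0. ] g 0.0871 q6 1.32
shift(tool,units) [-0.11 -0.05  0.14] turn z units -0.03 tilt fix units [ 0.03 -0.14]
n 1
```

View pics/w32.png

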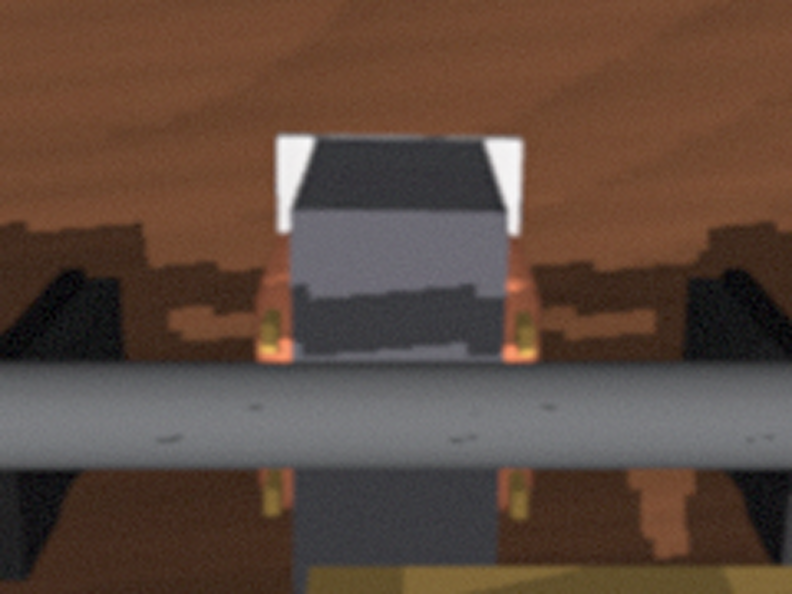

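```bash
python3 -m crank '0.03 -0.14 0 -0.08 -0.02 0.1 1;0 0 0 0 0 0.03 1;0 0 0 0 0 0 1;0 0 0 0 0 0 1;0 0 0 0 0 0 1' 30 >/dev/null;python3 -m crank '0 0 0 0 0 0 1;0 0 0 0 0 0 1';python3 -c "
from h import *
st()
a=np.radians(-3.4);X=np.array([np.cos(a),np.sin(a)]);Y=np.array([-X[1],X[0]]);P=np.array([.6223,-.0369])
for x in (37,-37):
    for y in (50,-55): print(x,y,(P+X*x/1e3+Y*y/1e3).round(4))"
```

```text
time: 38.12
position: [0.4419, -0.0442, -0.0144]
tool_rot: [0.999, -0.049, 0.001, 0.001]
ft_force: [0.6, -0.0, -0.8]
grip_width: 0.0395
t 38.12 p [ 0.4419 -0.0442 -0.0144] yawx -5.7 z [ 0.003 -0.001 -1.   ] f [ 0.6 -0.  -0.8] g 0.0395 q6 1.32
37 50 [0.6622 0.0108]
37 -55 [ 0.656 -0.094]
-37 50 [0.5883 0.0152]
-37 -55 [ 0.5821 -0.0896]
```

```bash
python3 -m crank '0 0 0 0 0 -0.4 1;0 0 0 0 0 -0.7 1;0 0 0 0 0 -0.8 1;0 0 0 0 0 -0.8 1;0 0 0 0 0 -0.4 1' ;python3 -c "
from h import *
go(.6622,.0108,.11,-3.4)"
```

```text
time: 38.75
position: [0.4376, -0.0428, 0.1094]
tool_rot: [0.999, -0.049, -0.005, -0.001]
ft_force: [0.1, -0.4, -3.9]
grip_width: 0.0401
t 38.75 p [ 0.4376 -0.0428  0.1094] yawx -5.7 z [-0.009  0.003 -1.   ] f [ 0.1 -0.4 -3.9] g 0.0401 q6 1.32
shift(tool,units) [ 5.45 -1.89 -0.06] turn z units -0.45 tilt fix units [-0.02  0.11]
n 6
```

```bash
python3 -m crank '0 0.1 -0.2 0.7 -0.24 0 1;0 0 -0.2 0.8 -0.27 0 1;0 0 0 0.8 -0.27 0 1;0 0 0 0.8 -0.27 0 1;0 0 0 0.8 -0.27 0 1' >/dev/null;python3 -m crank '0 0 0 0.8 -0.27 0 1;0 0 0 0.6 -0.2 0 1;0 0 0 0 0 0 1';python3 -c "
from h import *
go(.6622,.0108,.06,-3.4);c=snap('wrist','w33.png')"
```

```text
time: 39.75
position: [0.6498, 0.0174, 0.1004]
tool_rot: [0.999, -0.032, -0.01, -0.002]
ft_force: [0.1, -0.4, -4.1]
grip_width: 0.0396
t 39.75 p [0.6498 0.0174 0.1004] yawx -3.6 z [-0.02   0.005 -1.   ] f [ 0.1 -0.4 -4.1] g 0.0396 q6 1.49
shift(tool,units) [0.34 0.15 1.  ] turn z units -0.05 tilt fix units [-0.05  0.23]
n 2
```

View pics/w33.png

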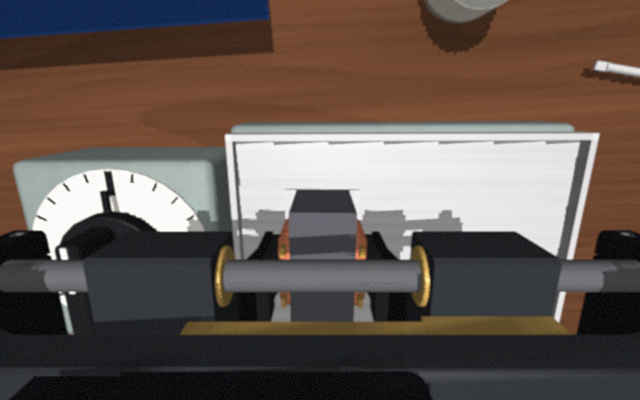

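```bash
python3 -m crank '0 0.23 0 0.25 0.15 0.3 1;0 0 0 0.1 0 0.3 1;0 0 0 0 0 0.3 1;0 0 0 0 0 0 1';python3 -c "
from h import *
go(.6622,.0108,.0456,-3.4)"
```

```text
time: 40.3
position: [0.6538, 0.0109, 0.0595]
tool_rot: [0.999, -0.032, -0.008, -0.003]
ft_force: [0.2, -0.3, -4.6]
grip_width: 0.0397
t 40.3 p [0.6538 0.0109 0.0595] yawx -3.7 z [-0.016  0.006 -1.   ] f [ 0.2 -0.3 -4.6] g 0.0397 q6 1.48
shift(tool,units) [ 0.22 -0.01  0.34] turn z units -0.06 tilt fix units [-0.05  0.18]
n 1
```

```bash
python3 -m crank '0 0.3 0 0.22 0 0.1 1;0 0 0 0.05 0 0.1 1;0 0 0 0 0 0 1';python3 -c "
from h import *
go(.6622,.0108,.0456,-3.4)"
```

```text
time: 40.67
position: [0.6655, 0.0103, 0.0516]
tool_rot: [0.999, -0.032, 0.007, -0.002]
ft_force: [0.6, 0.2, -4.2]
grip_width: 0.0399
t 40.67 p [0.6655 0.0103 0.0516] yawx -3.7 z [ 0.013  0.004 -1.   ] f [ 0.6  0.2 -4.2] g 0.0399 q6 1.48
shift(tool,units) [-0.09 -0.01  0.15] turn z units -0.06 tilt fix units [-0.05 -0.15]
n 1
```

```bash
python3 -m crank '0 -0.12 0 -0.04 0 0.08 1;0 0 0 0 0 0.05 1;0 0 0 0 0 0 1'; python3 -m crank '0 0 0 0 0 0.03 1;0 0 0 0 0 0.03 1'; python3 -c "
from h import *
go(.6622,.0108,.0456,-3.4);snap('wrist','w34.png')"
```

```text
time: 41.05
position: [0.6643, 0.0104, 0.0466]
tool_rot: [0.999, -0.032, 0.001, -0.002]
ft_force: [-0.0, 0.1, -3.5]
grip_width: 0.0398
time: 41.3
position: [0.6646, 0.0104, 0.0457]
tool_rot: [0.999, -0.032, 0.002, -0.002]
ft_force: [-3.4, 1.1, 5.3]
grip_width: 0.0394
t 41.3 p [0.6646 0.0104 0.0457] yawx -3.7 z [ 0.004  0.004 -1.   ] f [-3.4  1.1  5.3] g 0.0394 q6 1.48
shift(tool,units) [-0.06 -0.    0.  ] turn z units -0.05 tilt fix units [-0.05 -0.04]
n 1
```

View pics/w34.png

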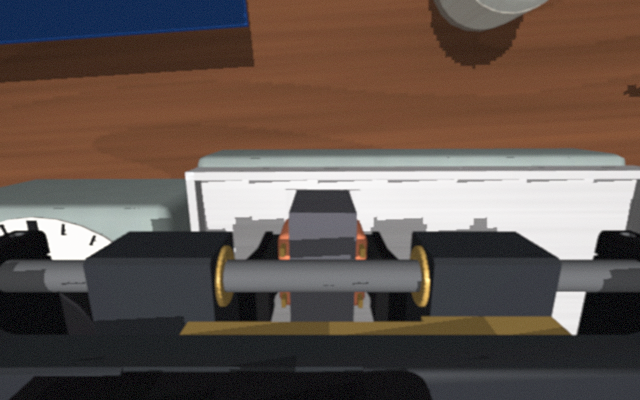

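```bash
python3 -m crank '0 0 0 0 0 0 -0.6;0 0 0 0 0 0 -0.6;0 0 0 0 0 0 -0.6;0 0 0 0 0 -0.3 -0.6;0 0 0 0 0 -0.7 -0.6'>/dev/null; python3 -m crank '0 0 0 0 0 -1 -1;0 0 0 -0.8 0 -1 -1;0 0 0 -1 0.5 -0.6 -1;0 0 0 -1 1 0 -1;0 0 0 -1 1 0 -1';python3 -c "
from h import *
go(.49,-.245,.18,-3.4);snap('wrist','w35.png')"
```

```text
time: 42.6
position: [0.5098, -0.0818, 0.1984]
tool_rot: [1.0, -0.029, 0.011, -0.0]
ft_force: [0.9, -0.1, 0.6]
grip_width: 0.0872
t 42.6 p [ 0.5098 -0.0818  0.1984] yawx -3.3 z [ 0.022 -0.001 -1.   ] f [ 0.9 -0.1  0.6] g 0.0872 q6 1.24
shift(tool,units) [-0.27  4.1   0.45] turn z units 0.01 tilt fix units [-0.01 -0.25]
n 5
```

View pics/w35.png

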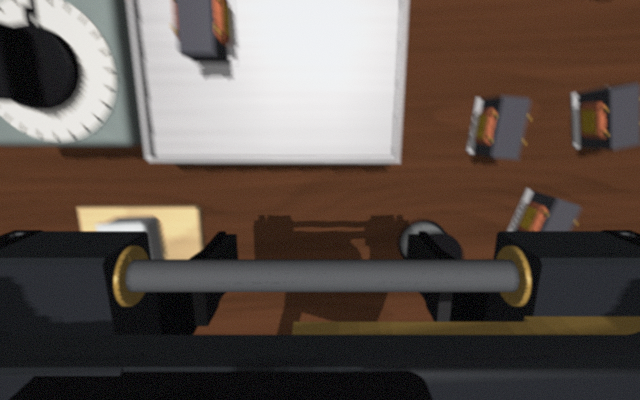

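The first transformer is on the pan at (203,25). Next I'll look at the one near (0.558, -0.264).

```bash
python3 -m crank '0 -0.2 0 -0.2 0.7 0 -1;0 0 0 0 0.9 0.1 -1;0 0 0 0 0.9 0.1 -1;0 0 0 0 1 0.1 -1;0 0 0 0 0.9 0.1 -1'>/dev/null; python3 -m crank '0 0 0 0 0 0 -1;0 0 0 0 0 0 -1';python3 -c "
from h import *
st();c=snap('wrist','w36.png')
k=c['img'][60:235,200:500,::-1];cv2.imwrite('pics/w36z.png',cv2.resize(k,None,fx=2.6,fy=2.6,interpolation=cv2.INTER_CUBIC));st()"
```

```text
time: 43.52
position: [0.4847, -0.2667, 0.1879]
tool_rot: [0.999, -0.032, 0.002, 0.003]
ft_force: [-0.3, 0.6, 0.1]
grip_width: 0.0872
t 43.52 p [ 0.4847 -0.2667  0.1879] yawx -3.7 z [ 0.004 -0.006 -1.   ] f [-0.3  0.6  0.1] g 0.0872 q6 0.93
t 43.58 p [ 0.4848 -0.2668  0.188 ] yawx -3.7 z [ 0.005 -0.006 -1.   ] f [-0.5 -0.9  0.9] g 0.0871 q6 0.93
```

View pics/w36z.png

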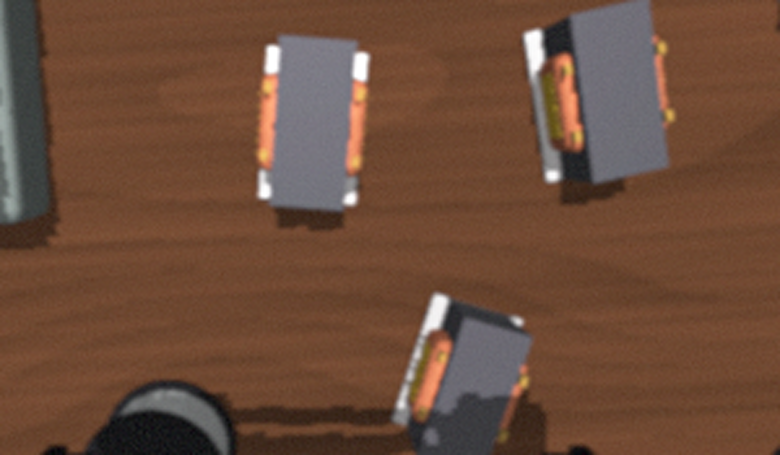

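```bash
python3 -c "
from h import *
c=snap('wrist')
a=quad(c,[(279,36),(357,42),(343,211),(270,207)],.046,2.6,(200,60))
quad(c,[(572,15),(648,0),(667,167),(592,184)],.046,2.6,(200,60))
go(a[0],a[1],.06,-7)"
```

```text
c [ 0.5584 -0.2698  0.046 ]
0.0279 -97.8
0.0273 -96.8
0.0603 -7.5
0.0599 -8.1
c [ 0.5626 -0.3821  0.046 ]
0.0271 -83.0
0.0281 -81.0
0.06 7.5
0.0591 8.5
t 43.62 p [ 0.4849 -0.2664  0.1879] yawx -3.6 z [ 0.005 -0.006 -1.   ] f [-0.2  0.3  0.7] g 0.0869 q6 0.93
shift(tool,units) [ 1.82 -0.05  3.21] turn z units 0.68 tilt fix units [ 0.07 -0.06]
n 4
const row: turn 0.169 shift [ 0.456 -0.023  0.802] x 4
```

```bash
python3 -m crank '0.07 -0.06 0.4 0.4 0 0.6 -1;0 0 0.4 0.5 0 0.8 -1;0 0 0 0.5 -0.05 0.8 -1;0 0 0 0.4 0 0.8 -1;0 0 0 0 0 0 -1'>/dev/null; python3 -c "
from h import *
go(.5584,-.2698,-.010,-7.7);c=snap('wrist')
k=c['img'][100:330,200:440,::-1];cv2.imwrite('pics/w37.png',cv2.resize(k,None,fx=2.6,fy=2.6,interpolation=cv2.INTER_CUBIC))"
```

```text
t 44.25 p [ 0.5608 -0.2667  0.0678] yawx -7.3 z [ 0.002 -0.001 -1.   ] f [-0.2 -0.3  0.6] g 0.0871 q6 1.07
shift(tool,units) [-0.06  0.08  1.95] turn z units 0.07 tilt fix units [ 0.01 -0.03]
n 2
```

View pics/w37.png

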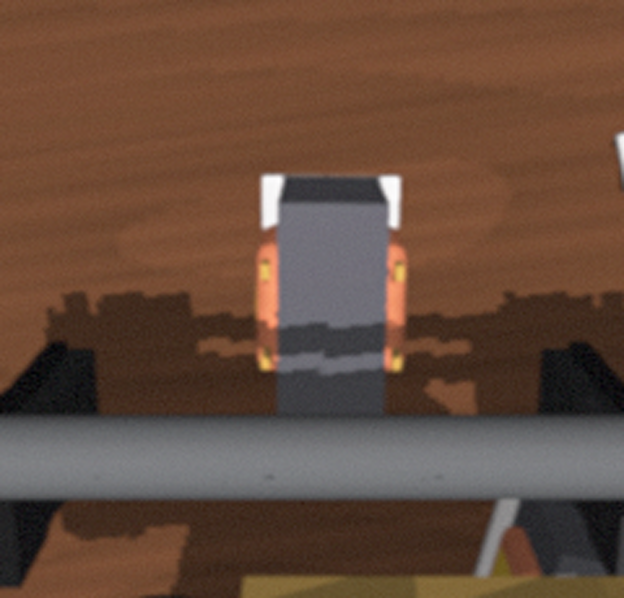

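```bash
python3 -m crank '0 0 0.05 -0.06 0.08 0.5 -1;0 0 0 0 0 0.6 -1;0 0 0 0 0 0.5 -1;0 0 0 0 0 0.3 -1;0 0 0 0 0 0 1' 30>/dev/null; python3 -c "
from h import *
go(.5584,-.2698,-.010,-7.7)"
```

```text
time: 44.92
position: [0.5612, -0.2712, -0.0005]
tool_rot: [0.998, -0.065, 0.007, 0.004]
ft_force: [0.2, 0.1, 0.0]
grip_width: 0.0824
t 44.92 p [ 5.612e-01 -2.712e-01 -5.000e-04] yawx -7.5 z [ 0.013 -0.009 -1.   ] f [0.2 0.1 0. ] g 0.0824 q6 1.07
shift(tool,units) [-0.08 -0.03  0.24] turn z units 0.04 tilt fix units [ 0.08 -0.16]
n 1
```

```bash
python3 -m crank '0.08 -0.15 0 -0.04 -0.03 0.2 1;0 0 0 0 0 0.03 1;0 0 0 0 0 0 1;0 0 0 0 0 0 1;0 0 0 0 0 0 1' 30>/dev/null;python3 -m crank '0 0 0 0 0 0 1;0 0 0 0 0 0 1' 30; python3 -c "
from h import *
go(.656,-.094,.11,-3.4)"
```

```text
time: 45.55
position: [0.5611, -0.2706, -0.0085]
tool_rot: [0.998, -0.065, 0.001, 0.001]
ft_force: [0.9, 0.0, -0.8]
grip_width: 0.0398
time: 45.8
position: [0.5611, -0.2706, -0.0085]
tool_rot: [0.998, -0.065, 0.001, 0.001]
ft_force: [-0.8, -0.4, 0.1]
grip_width: 0.0398
t 45.8 p [ 0.5611 -0.2706 -0.0085] yawx -7.5 z [ 0.003 -0.002 -1.   ] f [-0.8 -0.4  0.1] g 0.0398 q6 1.07
shift(tool,units) [ 1.79 -4.68 -2.96] turn z units -0.82 tilt fix units [ 0.01 -0.03]
n 5
const row: turn -0.163 shift [ 0.384 -0.926 -0.592] x 5
```

```bash
python3 -m crank '0 0 0 0 0 -0.4 1;0 0 0 0 0 -0.8 1;0 0 0 0 0 -0.8 1;0 0 0 0 0 -0.7 1;0 0 -0.2 0.3 -0.5 -0.3 1'>/dev/null;python3 -m crank '0 0 -0.2 0.4 -0.85 0 1;0 0 -0.2 0.4 -0.85 0 1;0 0 -0.2 0.4 -0.85 0 1;0 0 0 0.4 -0.85 0 1;0 0 0 0.2 -0.6 0 1' ; python3 -m crank '0 0 0 0 0 0 1' ;python3 -c "
from h import *
go(.6575,-.094,.06,-3.4);snap('wrist','w38.png')"
```

```text
time: 47.05
position: [0.6585, -0.0943, 0.1198]
tool_rot: [0.999, -0.032, -0.001, -0.001]
ft_force: [0.6, -0.5, -4.7]
grip_width: 0.0396
time: 47.18
position: [0.6583, -0.0918, 0.12]
tool_rot: [1.0, -0.03, -0.002, -0.001]
ft_force: [0.3, -0.1, -4.0]
grip_width: 0.0402
t 47.17 p [ 0.6583 -0.0918  0.12  ] yawx -3.5 z [-0.003  0.002 -1.   ] f [ 0.3 -0.1 -4. ] g 0.0402 q6 1.32
shift(tool,units) [-0.01  0.06  1.5 ] turn z units -0.01 tilt fix units [-0.02  0.04]
n 2
```

View pics/w38.png

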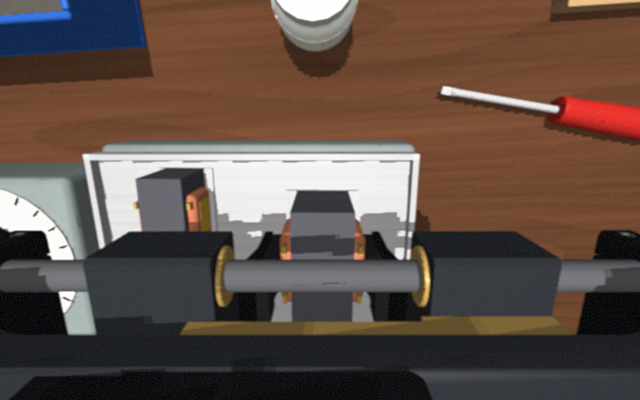

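```bash
python3 -m crank '0 0 0 0 0.06 0.5 1;0 0 0 0 0 0.5 1;0 0 0 0 0 0.3 1;0 0 0 0 0 0.1 1;0 0 0 0 0 0 1' ;python3 -c "
from h import *
go(.6575,-.094,.052,-3.4)"
```

```text
time: 47.85
position: [0.6544, -0.1, 0.0592]
tool_rot: [0.999, -0.033, -0.004, -0.001]
ft_force: [0.7, 0.2, -3.0]
grip_width: 0.0399
t 47.85 p [ 0.6544 -0.1     0.0592] yawx -3.8 z [-0.008  0.001 -1.   ] f [ 0.7  0.2 -3. ] g 0.0399 q6 1.32
shift(tool,units) [ 0.07 -0.15  0.18] turn z units -0.08 tilt fix units [-0.01  0.09]
n 1
```

```bash
python3 -m crank '0 0.09 0 0.05 -0.12 0.08 1;0 0 0 0 0 0.07 1;0 0 0 0 0 0.03 1' ;python3 -m crank '0 0 0 0 0 0.03 1;0 0 0 0 0 0.03 1';python3 -c "
from h import *
go(.6575,-.094,.052,-3.4)"
```

```text
time: 48.22
position: [0.6581, -0.0954, 0.0531]
tool_rot: [0.999, -0.033, 0.002, -0.0]
ft_force: [-0.3, 0.4, -4.4]
grip_width: 0.04
time: 48.48
position: [0.6585, -0.0953, 0.0515]
tool_rot: [0.999, -0.033, 0.002, 0.0]
ft_force: [-1.1, 0.5, 2.8]
grip_width: 0.0399
t 48.48 p [ 0.6585 -0.0953  0.0515] yawx -3.8 z [ 0.004 -0.    -1.   ] f [-1.1  0.5  2.8] g 0.0399 q6 1.32
shift(tool,units) [-0.03 -0.03 -0.01] turn z units -0.08 tilt fix units [ 0.   -0.05]
n 1
```

Contact at the predicted height. I'll release, lift and go back for the third.

```bash
python3 -m crank '0 0 0 0 0 0 -0.6;0 0 0 0 0 0 -0.6;0 0 0 0 0 0 -0.6;0 0 0 0 0 -0.3 -0.6;0 0 0 0 0 -0.7 -0.6'>/dev/null; python3 -m crank '0 0 0 0 0 -1 -1;0 0 0 -0.8 0 -0.8 -1;0 0 0 -1 1 0 -1;0 0 0 -1 1 0 -1;0 0 0 -1 1 0 -1';python3 -c "
from h import *
go(.485,-.36,.185,0)"
```

```text
time: 49.72
position: [0.5025, -0.2076, 0.1741]
tool_rot: [0.999, -0.029, 0.011, 0.004]
ft_force: [0.9, -0.3, 0.9]
grip_width: 0.0869
t 49.73 p [ 0.5025 -0.2076  0.1741] yawx -3.4 z [ 0.022 -0.008 -1.   ] f [ 0.9 -0.3  0.9] g 0.0869 q6 1.03
shift(tool,units) [-0.21  3.83 -0.25] turn z units -0.67 tilt fix units [ 0.08 -0.26]
n 4
const row: turn -0.168 shift [-0.073  0.957 -0.063] x 4
```

```bash
python3 -m crank '0.08 -0.26 -0.7 -0.1 0.8 -0.1 -1;0 0 -0.7 -0.1 0.9 -0.1 -1;0 0 0 0 0.9 0 -1;0 0 0 0 0.9 0 -1;0 0 0 0 0.2 0 -1'>/dev/null; python3 -m crank '0 0 0 0 0 0 -1;0 0 0 0 0 0 -1';python3 -c "
from h import *
st();c=snap('wrist','w39.png')
k=c['img'][50:235,180:480,::-1];cv2.imwrite('pics/w39z.png',cv2.resize(k,None,fx=2.6,fy=2.6,interpolation=cv2.INTER_CUBIC));st()"
```

```text
time: 50.6
position: [0.4936, -0.3603, 0.1889]
tool_rot: [1.0, 0.031, 0.001, 0.002]
ft_force: [-0.2, 0.2, 0.2]
grip_width: 0.0869
t 50.6 p [ 0.4936 -0.3603  0.1889] yawx 3.6 z [ 0.002 -0.003 -1.   ] f [-0.2  0.2  0.2] g 0.0869 q6 0.7
t 50.65 p [ 0.4936 -0.3601  0.1888] yawx 3.6 z [ 0.002 -0.003 -1.   ] f [-0.8  0.6 -0. ] g 0.087 q6 0.7
```

View pics/w39.png

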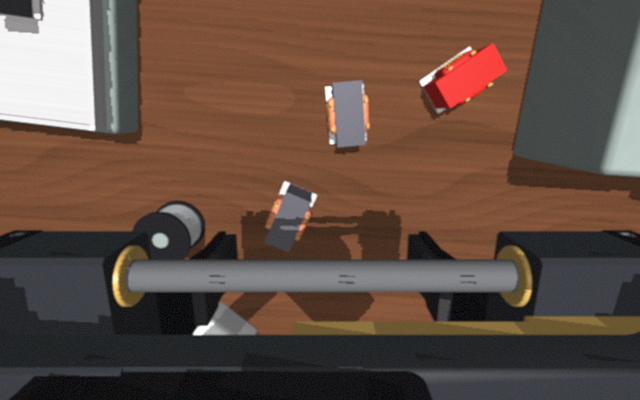

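View pics/w39z.png

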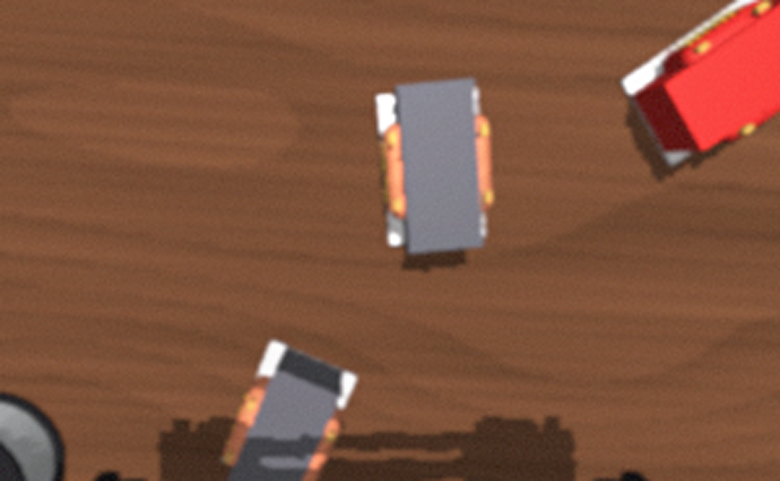

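The dark and copper one at (348,114) is next. The red one at (463,78) is the look-alike and stays.

```bash
python3 -c "
from h import *
c=snap('wrist')
a=quad(c,[(397,87),(473,78),(485,246),(409,253)],.046,2.6,(180,50))
go(a[0],a[1],.055,7.5)"
```

```text
c [ 0.5627 -0.3821  0.046 ]
0.0275 -80.0
0.0287 -81.2
0.0595 8.4
0.0601 9.6
t 50.7 p [ 0.4937 -0.3602  0.1888] yawx 3.6 z [ 0.002 -0.004 -1.   ] f [-0.3  0.6 -0.1] g 0.0871 q6 0.7
shift(tool,units) [1.68 0.64 3.35] turn z units -0.78 tilt fix units [ 0.04 -0.02]
n 4
const row: turn -0.195 shift [0.416 0.172 0.838] x 4
```

```bash
python3 -m crank '0 0 -0.5 0.4 0.15 0.6 -1;0 0 -0.6 0.45 0.2 0.8 -1;0 0 0 0.45 0.2 0.8 -1;0 0 0 0.4 0.15 0.8 -1;0 0 0 0 0 0.2 -1'>/dev/null; python3 -m crank '0 0 0 0 0 0 -1'; python3 -c "
from h import *
go(.5620,-.3821,-.010,8.7);c=snap('wrist')
k=c['img'][100:330,200:440,::-1];cv2.imwrite('pics/w40.png',cv2.resize(k,None,fx=2.6,fy=2.6,interpolation=cv2.INTER_CUBIC))"
```

```text
time: 51.45
position: [0.568, -0.3749, 0.06]
tool_rot: [0.996, 0.084, 0.001, 0.002]
ft_force: [-0.2, -0.5, 0.1]
grip_width: 0.0872
t 51.45 p [ 0.568  -0.3749  0.06  ] yawx 9.6 z [ 0.003 -0.004 -1.   ] f [-0.2 -0.5  0.1] g 0.0872 q6 0.66
shift(tool,units) [-0.18  0.15  1.75] turn z units 0.19 tilt fix units [ 0.05 -0.02]
n 2
```

View pics/w40.png

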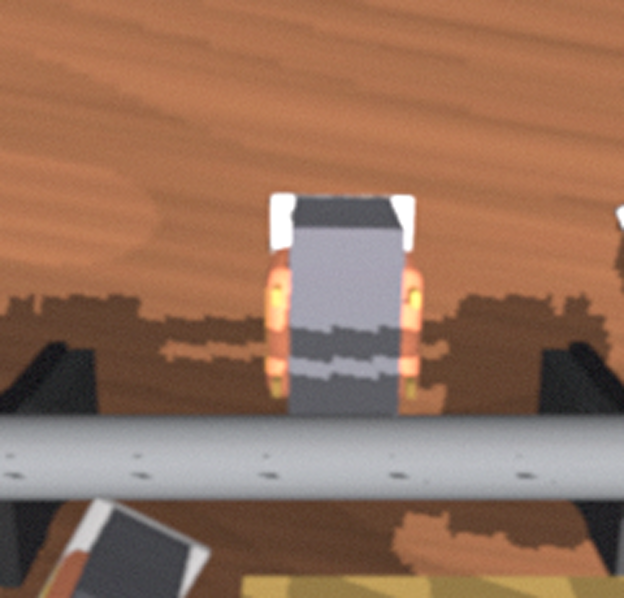

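```bash
python3 -m crank '0.05 0 0.1 -0.18 0.15 0.5 -1;0 0 0 0 0 0.6 -1;0 0 0 0 0 0.4 -1;0 0 0 0 0 0.2 -1;0 0 0 0 0 0 1' 30>/dev/null; python3 -c "
from h import *
go(.5620,-.3821,-.010,9)"
```

```text
time: 52.12
position: [0.5611, -0.3858, -0.0069]
tool_rot: [0.997, 0.078, 0.003, 0.002]
ft_force: [1.0, -1.0, 0.2]
grip_width: 0.0824
t 52.12 p [ 0.5611 -0.3858 -0.0069] yawx 9.0 z [ 0.006 -0.004 -1.   ] f [ 1.  -1.   0.2] g 0.0824 q6 0.65
shift(tool,units) [ 0.04 -0.09  0.08] turn z units -0.01 tilt fix units [ 0.06 -0.06]
n 1
```

```bash
python3 -m crank '0.05 -0.05 0 0.03 -0.06 0.05 1;0 0 0 0 0 0.02 1;0 0 0 0 0 0 1;0 0 0 0 0 0 1;0 0 0 0 0 0 1' 30>/dev/null;python3 -m crank '0 0 0 0 0 0 1;0 0 0 0 0 0 1' 30; python3 -m crank '0 0 0 0 0 -0.4 1;0 0 0 0 0 -0.8 1;0 0 0 0 0 -0.8 1;0 0 0 0 0 -0.8 1;0 0 0 0 0 -0.5 1'; python3 -c "
from h import *
go(.589,.0152,.125,-3.4)"
```

```text
time: 52.75
position: [0.5632, -0.3837, -0.0078]
tool_rot: [0.997, 0.078, 0.002, 0.001]
ft_force: [-1.0, 0.8, -1.1]
grip_width: 0.0398
time: 53.0
position: [0.5632, -0.3837, -0.0078]
tool_rot: [0.997, 0.078, 0.002, 0.001]
ft_force: [0.2, -0.6, -0.7]
grip_width: 0.0399
time: 53.62
position: [0.5594, -0.3807, 0.1253]
tool_rot: [0.997, 0.078, -0.002, -0.003]
ft_force: [0.7, -0.1, -3.6]
grip_width: 0.04
t 53.62 p [ 0.5594 -0.3807  0.1253] yawx 9.0 z [-0.005  0.005 -1.   ] f [ 0.7 -0.1 -3.6] g 0.04 q6 0.65
shift(tool,units) [ 2.28 -9.66  0.05] turn z units 2.48 tilt fix units [-0.07  0.05]
n 10
const row: turn 0.248 shift [ 0.133 -0.986  0.005] x 10
```

```bash
python3 -m crank '0 0 0.25 0.1 -0.7 0 1;0 0 0.25 0.13 -0.95 0 1;0 0 0.25 0.13 -0.95 0 1;0 0 0.25 0.13 -0.95 0 1;0 0 0.25 0.13 -0.95 0 1'>/dev/null;python3 -m crank '0 0 0.25 0.13 -0.95 0 1;0 0 0.25 0.13 -0.95 0 1;0 0 0.25 0.13 -0.95 0 1;0 0 0.25 0.13 -0.95 0 1;0 0 0.25 0.13 -0.9 0 1'; python3 -c "
from h import *
go(.589,.0152,.125,-3.4)"
```

```text
time: 54.88
position: [0.5899, -0.0045, 0.1331]
tool_rot: [0.999, -0.037, -0.0, 0.0]
ft_force: [1.3, 0.1, -4.0]
grip_width: 0.0395
t 54.88 p [ 0.5899 -0.0045  0.1331] yawx -4.3 z [-0.001 -0.001 -1.   ] f [ 1.3  0.1 -4. ] g 0.0395 q6 1.45
shift(tool,units) [-0.06 -0.49  0.2 ] turn z units -0.18 tilt fix units [0.01 0.01]
n 1
```

```bash
python3 -m crank '0 0 -0.15 -0.06 -0.4 0.2 1;0 0 0 0 0 0 1'; python3 -c "
from h import *
go(.589,.0152,.062,-3.4);snap('wrist','w41.png')"
```

```text
time: 55.12
position: [0.5876, 0.0143, 0.1252]
tool_rot: [1.0, -0.028, -0.001, 0.001]
ft_force: [-0.5, -1.2, -3.1]
grip_width: 0.0398
t 55.12 p [0.5876 0.0143 0.1252] yawx -3.2 z [-0.002 -0.001 -1.   ] f [-0.5 -1.2 -3.1] g 0.0398 q6 1.46
shift(tool,units) [ 0.04 -0.03  1.58] turn z units 0.03 tilt fix units [0.02 0.02]
n 2
```

View pics/w41.png

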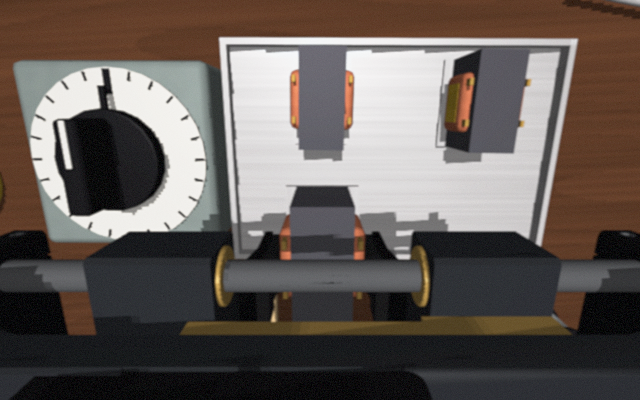

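```bash
python3 -m crank '0 0 0 0 -0.03 0.5 1;0 0 0 0 0 0.5 1;0 0 0 0 0 0.3 1;0 0 0 0 0 0.1 1;0 0 0 0 0 0 1' ;python3 -c "
from h import *
go(.588,.0152,.052,-3.4)"
```

```text
time: 55.8
position: [0.5906, 0.0075, 0.0697]
tool_rot: [0.999, -0.032, 0.002, 0.002]
ft_force: [0.7, -0.1, -4.8]
grip_width: 0.0398
t 55.8 p [0.5906 0.0075 0.0697] yawx -3.6 z [ 0.004 -0.005 -1.   ] f [ 0.7 -0.1 -4.8] g 0.0398 q6 1.46
shift(tool,units) [-0.08 -0.19  0.44] turn z units -0.04 tilt fix units [ 0.05 -0.05]
n 1
```

```bash
python3 -m crank '0.05 -0.05 0 -0.12 -0.15 0.15 1;0 0 0 0 0 0.15 1;0 0 0 0 0 0.05 1;0 0 0 0 0 0 1' ;python3 -c "
from h import *
go(.588,.0152,.052,-3.4)"
```

```text
time: 56.3
position: [0.5869, 0.0142, 0.0561]
tool_rot: [1.0, -0.031, 0.001, 0.0]
ft_force: [-0.7, 0.4, -5.4]
grip_width: 0.0393
t 56.3 p [0.5869 0.0142 0.0561] yawx -3.6 z [ 0.002 -0.    -1.   ] f [-0.7  0.4 -5.4] g 0.0393 q6 1.47
shift(tool,units) [ 0.03 -0.03  0.1 ] turn z units -0.04 tilt fix units [ 0.   -0.03]
n 1
```

```bash
python3 -m crank '0 0 0 0 0 0.07 1;0 0 0 0 0 0.04 1;0 0 0 0 0 0.02 1'; python3 -m crank '0 0 0 0 0 0.03 1;0 0 0 0 0 0.01 1'
```

```text
time: 56.68
position: [0.5873, 0.0142, 0.0521]
tool_rot: [1.0, -0.031, 0.002, 0.0]
ft_force: [-2.8, 0.5, 5.6]
grip_width: 0.0401
time: 56.92
position: [0.5873, 0.0142, 0.0521]
tool_rot: [1.0, -0.031, 0.002, 0.0]
ft_force: [-1.1, 0.1, -2.7]
grip_width: 0.0397
```

```bash
python3 -m crank '0 0 0 0 0 0 -0.6;0 0 0 0 0 0 -0.6;0 0 0 0 0 0 -0.6;0 0 0 0 0 -0.3 -0.6;0 0 0 0 0 -0.7 -0.6'>/dev/null; python3 -m crank '0 0 0 0 0 -1 -1;0 0 0 -0.5 0.6 -0.8 -1;0 0 0 -0.7 1 0 -1;0 0 0 -0.7 1 0 -1;0 0 0 -0.7 1 0 -1';python3 -c "
from h import *
go(.385,-.31,.185,-20)"
```

```text
time: 58.18
position: [0.4787, -0.126, 0.1729]
tool_rot: [1.0, -0.028, 0.01, 0.003]
ft_force: [0.8, -0.3, -0.2]
grip_width: 0.087
t 58.17 p [ 0.4787 -0.126   0.1729] yawx -3.2 z [ 0.02  -0.007 -1.   ] f [ 0.8 -0.3 -0.2] g 0.087 q6 1.14
shift(tool,units) [-2.08  4.73 -0.32] turn z units 3.37 tilt fix units [ 0.06 -0.24]
n 5
const row: turn 0.673 shift [-0.303  0.991 -0.064] x 5
```

```bash
python3 -m crank '0.06 -0.24 0.67 -0.3 0.95 -0.1 -1;0 0 0.67 -0.3 0.95 -0.1 -1;0 0 0.67 -0.3 0.95 -0.05 -1;0 0 0.67 -0.3 0.95 -0.05 -1;0 0 0.67 -0.3 0.95 -0.05 -1'>/dev/null; python3 -m crank '0 0 0 0 0 0 -1;0 0 0 0 0 0 -1';python3 -c "
from h import *
st();c=snap('wrist','w42.png')
k=c['img'][50:235,180:480,::-1];cv2.imwrite('pics/w42z.png',cv2.resize(k,None,fx=2.6,fy=2.6,interpolation=cv2.INTER_CUBIC));st()"
```

```text
time: 59.05
position: [0.3828, -0.311, 0.1938]
tool_rot: [0.984, -0.18, 0.004, 0.003]
ft_force: [-0.2, -0.2, -0.0]
grip_width: 0.0873
t 59.05 p [ 0.3828 -0.311   0.1938] yawx -20.8 z [ 0.007 -0.007 -1.   ] f [-0.2 -0.2 -0. ] g 0.0873 q6 1.02
t 59.1 p [ 0.383  -0.311   0.1938] yawx -20.7 z [ 0.007 -0.008 -1.   ] f [ 1.1 -0.5 -0.2] g 0.0868 q6 1.02
```

View pics/w42z.png

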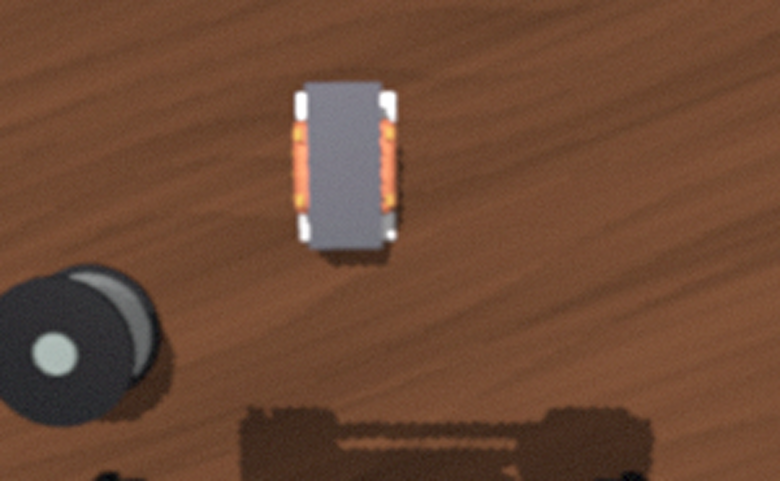

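```bash
python3 -c "
from h import *
c=snap('wrist')
a=quad(c,[(305,82),(381,82),(384,248),(309,248)],.046,2.6,(180,50))
print('spool',ray(c,(180+65/2.6,50+348/2.6),.05))
go(a[0],a[1],.055,-21)"
```

```text
c [ 0.4505 -0.3268  0.046 ]
0.0278 -110.7
0.0287 -110.7
0.0601 -20.3
0.0601 -19.4
spool [ 0.42533931 -0.20093749  0.05      ]
t 59.15 p [ 0.3831 -0.3106  0.1936] yawx -20.7 z [ 0.007 -0.007 -1.   ] f [ 0.1 -0.1 -0.3] g 0.0867 q6 1.02
shift(tool,units) [ 1.69 -0.23  3.48] turn z units 0.07 tilt fix units [ 0.05 -0.1 ]
n 4
```

```bash
python3 -m crank '0.05 -0.1 0 0.4 -0.05 0.6 -1;0 0 0 0.45 -0.05 0.8 -1;0 0 0 0.45 -0.05 0.8 -1;0 0 0 0.3 -0.05 0.8 -1;0 0 0 0 0 0.3 -1'>/dev/null; python3 -m crank '0 0 0 0 0 0 -1'; python3 -c "
from h import *
go(.4505,-.3268,-.006,-20.5);c=snap('wrist')
k=c['img'][100:330,200:440,::-1];cv2.imwrite('pics/w43.png',cv2.resize(k,None,fx=2.6,fy=2.6,interpolation=cv2.INTER_CUBIC))"
```

```text
time: 59.9
position: [0.4522, -0.3207, 0.0597]
tool_rot: [0.985, -0.174, 0.001, 0.001]
ft_force: [0.7, 0.1, 0.6]
grip_width: 0.0869
t 59.9 p [ 0.4522 -0.3207  0.0597] yawx -20.0 z [ 0.002 -0.002 -1.   ] f [0.7 0.1 0.6] g 0.0869 q6 1.1
shift(tool,units) [0.01 0.16 1.64] turn z units 0.1 tilt fix units [ 0.01 -0.03]
n 2
```

View pics/w43.png

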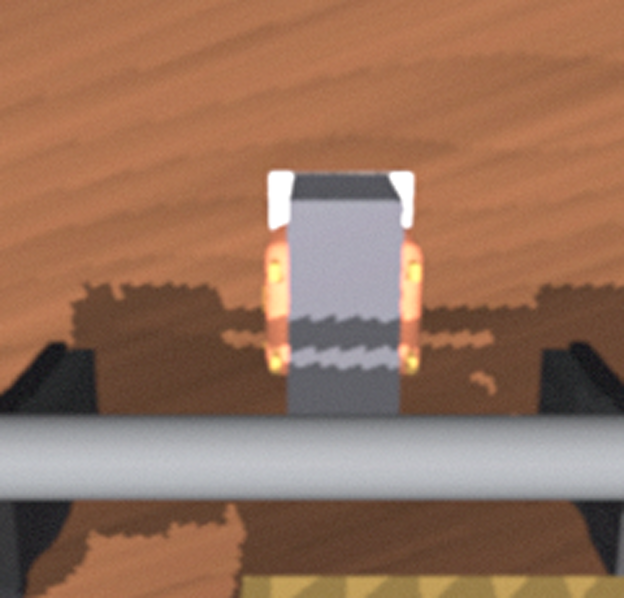

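```bash
python3 -m crank '0 0 0 0 0.15 0.5 -1;0 0 0 0 0 0.5 -1;0 0 0 0 0 0.4 -1;0 0 0 0 0 0.2 -1;0 0 0 0 0 0 1' 30>/dev/null; python3 -c "
from h import *
go(.4505,-.3268,-.008,-20.3)"
```

```text
time: 60.58
position: [0.453, -0.3299, 0.0009]
tool_rot: [0.985, -0.174, 0.006, 0.004]
ft_force: [0.4, -0.1, 0.1]
grip_width: 0.0827
t 60.58 p [ 0.453  -0.3299  0.0009] yawx -20.0 z [ 0.011 -0.011 -1.   ] f [ 0.4 -0.1  0.1] g 0.0827 q6 1.09
shift(tool,units) [-0.09 -0.05  0.22] turn z units 0.06 tilt fix units [ 0.07 -0.16]
n 1
```

```bash
python3 -m crank '0.07 -0.15 0 -0.05 -0.04 0.2 1;0 0 0 0 0 0.02 1;0 0 0 0 0 0 1;0 0 0 0 0 0 1;0 0 0 0 0 0 1' 30>/dev/null;python3 -m crank '0 0 0 0 0 0 1;0 0 0 0 0 0 1' 30; python3 -m crank '0 0 0 0 0 -0.4 1;0 0 0 0 0 -0.8 1;0 0 0 0 0 -0.8 1;0 0 0 0 0 -0.8 1;0 0 0 0 0 -0.5 1'; python3 -c "
from h import *
go(.582,-.09,.125,-3.4)"
```

```text
time: 61.2
position: [0.4525, -0.3283, -0.0072]
tool_rot: [0.985, -0.174, 0.001, 0.001]
ft_force: [1.2, 0.4, -0.3]
grip_width: 0.04
time: 61.45
position: [0.4525, -0.3283, -0.0072]
tool_rot: [0.985, -0.174, 0.001, 0.001]
ft_force: [0.1, -0.3, -0.7]
grip_width: 0.0399
time: 62.08
position: [0.4494, -0.3252, 0.1282]
tool_rot: [0.985, -0.174, -0.003, -0.002]
ft_force: [0.3, -0.4, -4.0]
grip_width: 0.0398
t 62.08 p [ 0.4494 -0.3252  0.1282] yawx -20.0 z [-0.005  0.005 -1.   ] f [ 0.3 -0.4 -4. ] g 0.0398 q6 1.09
shift(tool,units) [ 1.11 -6.66  0.09] turn z units -3.32 tilt fix units [-0.04  0.08]
n 7
const row: turn -0.474 shift [ 0.275 -0.927  0.013] x 7
```

```bash
python3 -m crank '0 0.05 -0.47 0.24 -0.7 0 1;0 0 -0.47 0.28 -0.93 0 1;0 0 -0.47 0.28 -0.93 0 1;0 0 -0.47 0.28 -0.93 0 1;0 0 -0.47 0.28 -0.93 0 1'>/dev/null;python3 -m crank '0 0 -0.47 0.28 -0.93 0 1;0 0 -0.47 0.28 -0.93 0 1;0 0 0 0 0 0 1'; python3 -c "
from h import *
go(.583,-.09,.06,-3.4);snap('wrist','w44.png')"
```

```text
time: 63.08
position: [0.5792, -0.0905, 0.1352]
tool_rot: [1.0, -0.027, 0.0, -0.0]
ft_force: [-0.4, -0.3, -4.4]
grip_width: 0.04
t 63.08 p [ 0.5792 -0.0905  0.1352] yawx -3.1 z [ 0.001  0.001 -1.   ] f [-0.4 -0.3 -4.4] g 0.04 q6 1.28
shift(tool,units) [ 0.09 -0.02  1.88] turn z units 0.05 tilt fix units [-0.01 -0.01]
n 2
```

View pics/w44.png

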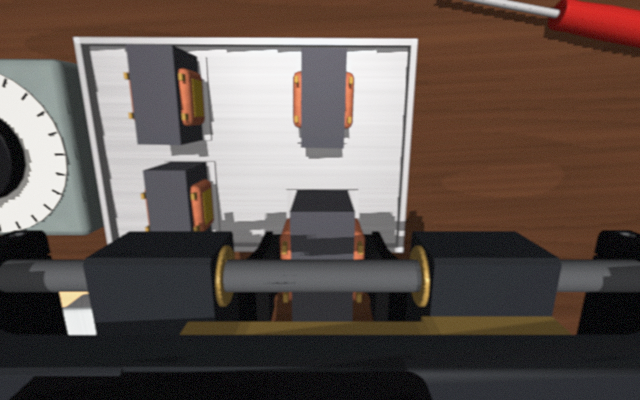

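```bash
python3 -m crank '0 0 0 0.09 -0.02 0.5 1;0 0 0 0 0 0.5 1;0 0 0 0 0 0.4 1;0 0 0 0 0 0.2 1;0 0 0 0 0 0 1' ;python3 -c "
from h import *
go(.583,-.09,.053,-3.4)"
```

```text
time: 63.75
position: [0.5809, -0.0952, 0.0708]
tool_rot: [1.0, -0.03, 0.0, 0.001]
ft_force: [0.1, -0.2, -4.1]
grip_width: 0.0399
t 63.75 p [ 0.5809 -0.0952  0.0708] yawx -3.5 z [ 0.    -0.002 -1.   ] f [ 0.1 -0.2 -4.1] g 0.0399 q6 1.28
shift(tool,units) [ 0.04 -0.13  0.45] turn z units -0.01 tilt fix units [ 0.02 -0.  ]
n 1
```

```bash
python3 -m crank '0 0 0 0.04 -0.13 0.15 1;0 0 0 0 0 0.15 1;0 0 0 0 0 0.06 1;0 0 0 0 0 0 1'; python3 -m crank '0 0 0 0 0 0.06 1;0 0 0 0 0 0.04 1;0 0 0 0 0 0 1';python3 -c "
from h import *
go(.583,-.09,.053,-3.4)"
```

```text
time: 64.25
position: [0.5842, -0.0902, 0.0568]
tool_rot: [1.0, -0.03, 0.001, 0.002]
ft_force: [-0.3, 0.4, -3.7]
grip_width: 0.0399
time: 64.62
position: [0.5846, -0.0903, 0.053]
tool_rot: [1.0, -0.03, 0.002, 0.002]
ft_force: [0.1, 0.3, -4.0]
grip_width: 0.0399
t 64.62 p [ 0.5846 -0.0903  0.053 ] yawx -3.4 z [ 0.004 -0.003 -1.   ] f [ 0.1  0.3 -4. ] g 0.0399 q6 1.29
shift(tool,units) [-0.04 -0.01  0.  ] turn z units -0.01 tilt fix units [ 0.04 -0.04]
n 1
```

```bash
python3 -m crank '0 0 0 0 0 0.04 1;0 0 0 0 0 0.02 1'; python3 -m crank '0 0 0 0 0 0.02 1;0 0 0 0 0 0 1'
```

```text
time: 64.88
position: [0.5848, -0.0903, 0.0529]
tool_rot: [1.0, -0.03, 0.002, 0.002]
ft_force: [-0.9, 1.2, -0.6]
grip_width: 0.0398
time: 65.12
position: [0.5847, -0.0903, 0.0529]
tool_rot: [1.0, -0.03, 0.002, 0.002]
ft_force: [-1.0, 0.5, -0.9]
grip_width: 0.0399
```

Resting on the pan floor. I'll release and lift, then look at the whole pan.

```bash
python3 -m crank '0 0 0 0 0 0 -0.6;0 0 0 0 0 0 -0.6;0 0 0 0 0 0 -0.6;0 0 0 0 0 -0.3 -0.6;0 0 0 0 0 -0.7 -0.6'>/dev/null; python3 -m crank '0 0 0 0 0 -1 -1;0 0 0 -0.5 0 -1 -1;0 0 0 -0.7 -0.3 -0.5 -1;0 0 0 -0.7 -0.3 0 -1;0 0 0 0 0 0 -1';python3 -c "
from h import *
st();c=snap('wrist','w45.png');c=snap('top')
k=c['img'][90:300,220:560,::-1];cv2.imwrite('pics/t45z.png',cv2.resize(k,None,fx=2.3,fy=2.3,interpolation=cv2.INTER_CUBIC))"
```

```text
time: 66.38
position: [0.5116, -0.0622, 0.2015]
tool_rot: [1.0, -0.03, 0.008, 0.004]
ft_force: [-0.0, 0.4, -0.4]
grip_width: 0.0864
t 66.38 p [ 0.5116 -0.0622  0.2015] yawx -3.5 z [ 0.016 -0.008 -1.   ] f [-0.   0.4 -0.4] g 0.0864 q6 1.3
```

View pics/w45.png

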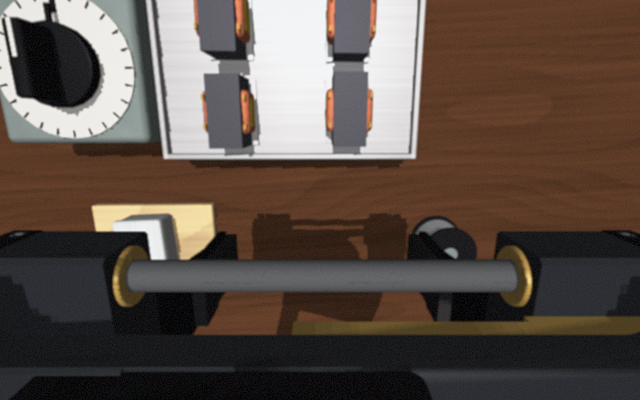

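View pics/t45z.png

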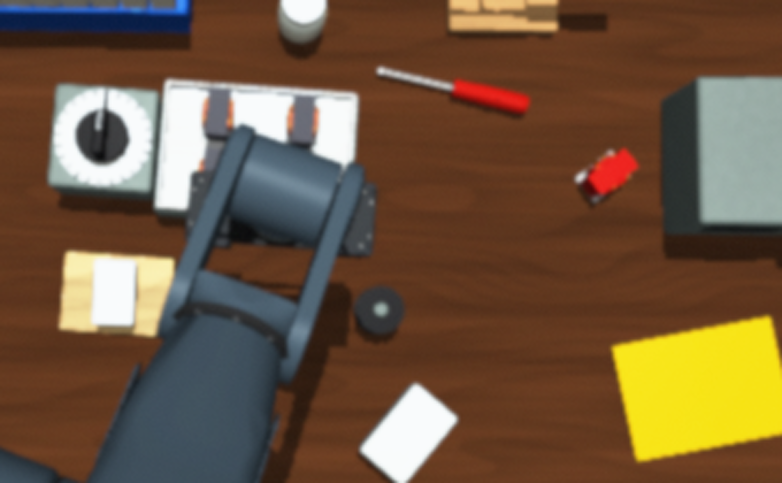

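All four stand in a 2×2 grid inside the rim and the pointer is at zero. Next I'll turn round and reopen the damper.

```bash
python3 -m crank '0 0 -1 0 0 -0.4 -1;0 0 -1 0 0 -0.2 -1;0 0 -1 0 0 0 -1;0 0 -1 0 0 0 -1;0 0 -1 0 0 0 -1'>/dev/null; python3 -c "
from h import *
go(.572,.410,.20,185.5)"
```

```text
t 67.1 p [ 0.5218 -0.0676  0.2261] yawx 22.2 z [ 0.025 -0.012 -1.   ] f [0.2 0.1 0.4] g 0.0871 q6 0.84
shift(tool,units) [  5.66 -10.59   0.55] turn z units -32.66 tilt fix units [ 0.23 -0.21]
n 33
const row: turn -0.99 shift [0.5   0.156 0.017] x 33
```

```bash
python3 -m crank '0.2 -0.2 -1 0 0 0 -1;0 0 -1 0 0 0 -1;0 0 -1 0 0 0 -1;0 0 -1 0 0 0 -1;0 0 -1 0 0 0 -1'>/dev/null;python3 -m crank '0 0 -1 0 0 0 -1;0 0 -1 0 0 0 -1;0 0 -1 0 0 0 -1;0 0 -1 0 0 0 -1;0 0 -1 0 0 0 -1'>/dev/null;python3 -m crank '0 0 -1 0 0 0 -1;0 0 -1 0 0 0 -1;0 0 -1 0 0 0 -1;0 0 -1 0 0 0 -1;0 0 -1 0 0 0 -1'>/dev/null; python3 -c "
from h import *
go(.56,.395,.20,185)"
```

```text
t 68.97 p [ 0.5448 -0.0808  0.2218] yawx 99.4 z [ 0.012 -0.008 -1.   ] f [-0.2  0.7  0.2] g 0.0872 q6 -0.51
shift(tool,units) [11.68  2.31  0.46] turn z units -17.12 tilt fix units [0.12 0.11]
n 18
const row: turn -0.951 shift [0.451 0.57  0.025] x 18
```

```bash
python3 -m crank '0.1 0.1 -0.95 0.45 0.57 0.02 -1;0 0 -0.95 0.45 0.57 0.02 -1;0 0 -0.95 0.45 0.57 0.02 -1;0 0 -0.95 0.45 0.57 0.02 -1;0 0 -0.95 0.45 0.57 0.02 -1'>/dev/null;python3 -m crank '0 0 -0.95 0.45 0.57 0.02 -1;0 0 -0.95 0.45 0.57 0.02 -1;0 0 -0.95 0.45 0.57 0.02 -1;0 0 -0.95 0.45 0.57 0.02 -1;0 0 -0.95 0.45 0.57 0.02 -1'>/dev/null;python3 -m crank '0 0 -0.95 0.45 0.57 0.02 -1;0 0 -0.95 0.45 0.57 0.02 -1;0 0 -0.95 0.45 0.57 0.02 -1;0 0 -0.95 0.45 0.57 0.02 -1;0 0 -0.95 0.45 0.57 0.02 -1'>/dev/null; python3 -c "
from h import *
go(.57,.410,.20,185)"
```

```text
t 70.85 p [0.6309 0.3267 0.1982] yawx 172.3 z [ 0.013 -0.003 -1.   ] f [ 0.2 -0.3  0.3] g 0.087 q6 -1.11
shift(tool,units) [ 1.79  1.86 -0.07] turn z units -2.53 tilt fix units [-0.02  0.15]
n 3
const row: turn -0.844 shift [ 0.549  0.664 -0.024] x 3
```

```bash
python3 -m crank '0 0.15 -0.84 0.55 0.66 0 -1;0 0 -0.84 0.55 0.66 0 -1;0 0 -0.84 0.4 0.5 0 -1;0 0 0 0 0 0 -1'>/dev/null; python3 -c "
from h import *
st();c=snap('wrist','w46.png')
go(.57,.410,.105,185)"
```

```text
t 71.35 p [0.5786 0.4084 0.1941] yawx -174.6 z [ 0.001 -0.001 -1.   ] f [-0.2 -0.5  0. ] g 0.087 q6 -1.21
t 71.4 p [0.5796 0.4074 0.1941] yawx -174.7 z [ 0.001 -0.002 -1.   ] f [ 0.4  0.1 -0.5] g 0.0873 q6 -1.21
shift(tool,units) [0.23 0.09 2.23] turn z units 0.07 tilt fix units [-0.02  0.01]
n 3
```

View pics/w46.png

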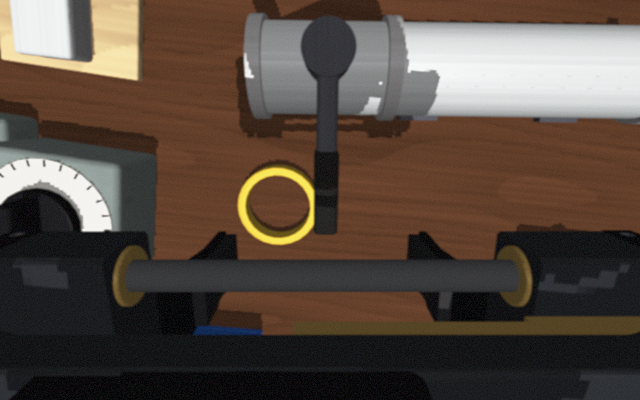

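```bash
python3 -m crank '0 0 0 0.2 0.09 0.6 -1;0 0 0 0 0 0.6 -1;0 0 0 0 0 0.6 -1;0 0 0 0 0 0.4 -1;0 0 0 0 0 0 1' 20>/dev/null; python3 -m crank '0 0 0 0 0 0 1;0 0 0 0 0 0 1;0 0 0 0 0 0 1;0 0 0 0 0 0 1;0 0 0 0 0 0 1' 20>/dev/null; python3 -m crank '0 0 0 0 0 0 1;0 0 0 0 0 0 1;0 0 0 0 0 0 1;0 0 0 0 0 0 1' 20;python3 -c "
from h import *
o=st();d=np.array(o['position'])[:2]-[.471,.401];print(np.hypot(*d),np.degrees(np.arctan2(d[1],d[0])))"
```

```text
time: 72.03
position: [0.5808, 0.405, 0.1033]
tool_rot: [-0.04, 0.999, -0.001, 0.004]
ft_force: [0.4, -0.3, 1.6]
grip_width: 0.0825
time: 72.65
position: [0.5836, 0.4057, 0.1071]
tool_rot: [-0.04, 0.999, 0.0, 0.007]
ft_force: [-0.3, -0.5, 0.3]
grip_width: 0.0348
time: 73.15
position: [0.5838, 0.4068, 0.1073]
tool_rot: [-0.039, 0.999, 0.001, 0.007]
ft_force: [0.4, 1.1, 0.3]
grip_width: 0.0141
t 73.15 p [0.5838 0.4068 0.1073] yawx -175.5 z [ 0.015  0.002 -1.   ] f [0.4 1.1 0.3] g 0.0141 q6 -1.19
0.11291742557274037 2.9252791888069227
```

```bash
python3 -m crank '0 0 1 0.011 -0.246 0 1;0 0 1 0.011 -0.246 0 1;0 0 1 0.011 -0.246 0 1;0 0 1 0.011 -0.246 0 1;0 0 1 0.011 -0.246 0 1';python3 -c "
from h import *
o=st();d=np.array(o['position'])[:2]-[.471,.401];print(np.hypot(*d),np.degrees(np.arctan2(d[1],d[0])));snap('wrist','w47.png')"
```

```text
time: 73.78
position: [0.5756, 0.3602, 0.1072]
tool_rot: [0.183, 0.983, 0.004, 0.007]
ft_force: [-0.8, 1.5, 0.1]
grip_width: 0.0139
t 73.78 p [0.5756 0.3602 0.1072] yawx 158.9 z [ 0.014  0.005 -1.   ] f [-0.8  1.5  0.1] g 0.0139 q6 -0.81
0.1122829253361444 -21.32855292565431
```

View pics/w47.png

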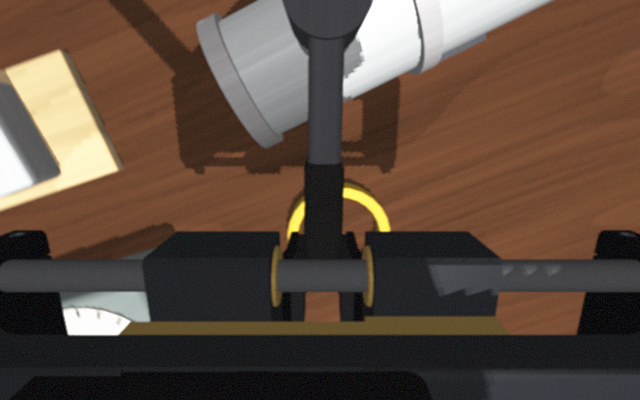

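```bash
python3 -m crank '0 0 1 0.011 -0.246 0 1;0 0 1 0.011 -0.246 0 1;0 0 1 0.011 -0.246 0 1;0 0 1 0.011 -0.246 0 1;0 0 1 0.011 -0.246 0 1'>/dev/null;python3 -m crank '0 0 1 0.011 -0.246 0 1;0 0 1 0.011 -0.246 0 1;0 0 1 0.011 -0.246 0 1;0 0 1 0.011 -0.246 0 1;0 0 1 0.011 -0.246 0 1';python3 -c "
from h import *
o=st();d=np.array(o['position'])[:2]-[.471,.401];print(np.hypot(*d),np.degrees(np.arctan2(d[1],d[0])))"
```

```text
time: 75.08
position: [0.5054, 0.2951, 0.1072]
tool_rot: [0.586, 0.81, 0.007, 0.005]
ft_force: [1.3, 3.6, -0.3]
grip_width: 0.014
t 75.08 p [0.5054 0.2951 0.1072] yawx 108.2 z [ 0.016  0.006 -1.   ] f [ 1.3  3.6 -0.3] g 0.014 q6 0.02
0.1113847499118897 -72.0215736447032
```

```bash
python3 -m crank '0 0 1 0.011 -0.246 0 1;0 0 1 0.011 -0.246 0 1;0 0 0.7 0 -0.17 0 1;0 0 0 0 0 0 1';python3 -c "
from h import *
o=st();print(np.round(o['moment'],2));d=np.array(o['position'])[:2]-[.471,.401];print(np.hypot(*d),np.degrees(np.arctan2(d[1],d[0])));c=snap('wrist','w48.png')"
```

```text
time: 75.58
position: [0.4806, 0.2902, 0.1073]
tool_rot: [0.677, 0.736, 0.008, 0.005]
ft_force: [2.0, 0.3, -1.2]
grip_width: 0.0142
t 75.58 p [0.4806 0.2902 0.1073] yawx 94.8 z [ 0.019  0.006 -1.   ] f [ 2.   0.3 -1.2] g 0.0142 q6 0.26
[-0.17 -0.05  0.03]
0.11117042024460716 -85.06410184909686
```

View pics/w48.png

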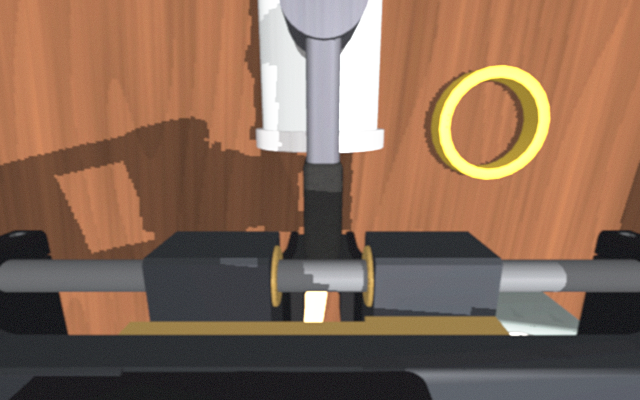

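```bash
python3 -m crank '0 0 0.2 0 -0.07 0 1;0 0 0.2 0 -0.06 0 1;0 0 0 0 0 0 1';python3 -c "
from h import *
o=st();print(np.round(o['moment'],2));d=np.array(o['position'])[:2]-[.471,.401];print(np.hypot(*d),np.degrees(np.arctan2(d[1],d[0])))"
```

```text
time: 76.0
position: [0.4809, 0.2903, 0.1072]
tool_rot: [0.688, 0.725, 0.012, 0.008]
ft_force: [0.8, 2.3, -0.6]
grip_width: 0.0139
t 76.0 p [0.4809 0.2903 0.1072] yawx 93.0 z [ 0.028  0.006 -1.   ] f [ 0.8  2.3 -0.6] g 0.0139 q6 0.3
[0.1  0.26 0.38]
0.11110629785636152 -84.88470108792804
```

The tool moved no further and the moment rose, so the handle is on its open stop. Releasing.

```bash
python3 -m crank '0 0 -0.2 0 0 0 -0.3;0 0 0 0 0 0 -0.3;0 0 0 0 0 0 -0.3;0 0 0 0 0 0 -0.3;0 0 0 0 0 0 -0.3'>/dev/null;python3 -m crank '0 0 0 0 0 -0.4 -0.3;0 0 0 0 0 -1 -0.3;0 0 0 0 0 -1 -0.3;0 0 0 -0.5 0 -0.6 -1;0 0 0 0 0 0 -1';python3 -c "
from h import *
st();c=snap('wrist','w49.png')"
```

```text
time: 77.25
position: [0.4779, 0.2693, 0.2351]
tool_rot: [0.682, 0.731, 0.012, 0.008]
ft_force: [-0.6, -0.0, -0.0]
grip_width: 0.0692
t 77.25 p [0.4779 0.2693 0.2351] yawx 94.0 z [ 0.028  0.007 -1.   ] f [-0.6 -0.  -0. ] g 0.0692 q6 0.24
```

View pics/w49.png

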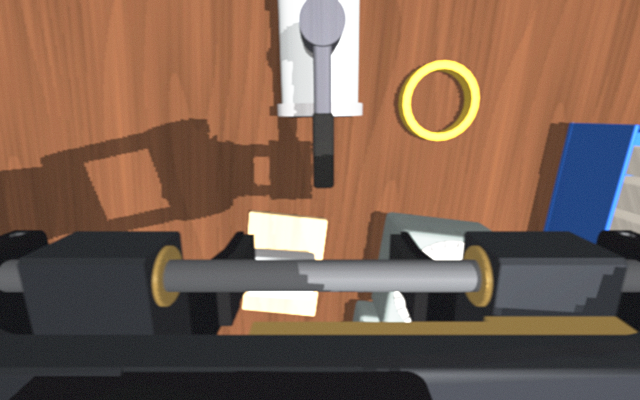

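```bash
python3 -c "
from h import *
c=snap('wrist')
def an(a,b,z):
    A,B=ray(c,a,z),ray(c,b,z);d=B-A;return np.degrees(np.arctan2(d[1],d[0])).round(2)
print('handle',an((322,50),(323.7,186),.16), 'duct',an((280.5,10),(278.5,100),.052),an((359.5,10),(360,100),.052))
go(.63,-.16,.28,94)"
```

```text
handle -85.18 duct -89.08 -84.02
t 77.35 p [0.4764 0.2696 0.2326] yawx 94.1 z [ 0.023  0.006 -1.   ] f [-0.5  1.   0.1] g 0.077 q6 0.24
shift(tool,units) [-10.98   3.09  -1.16] turn z units 0.02 tilt fix units [ 0.27 -0.05]
n 11
```

```bash
python3 -m crank '0.25 -0.05 0 -0.8 0.2 -0.5 -1;0 0 0 -1 0.28 -0.3 -1;0 0 0 -1 0.28 -0.2 -1;0 0 0 -1 0.28 0 -1;0 0 0 -1 0.28 0 -1'>/dev/null;python3 -m crank '0 0 0 -1 0.28 0 -1;0 0 0 -1 0.28 0 -1;0 0 0 -1 0.28 0 -1;0 0 0 -1 0.28 0 -1;0 0 0 -1 0.28 0 -1'>/dev/null;python3 -m crank '0 0 0 -0.7 0.2 0 -1;0 0 0 0 0 0 -1;0 0 0 0 0 0 -1';python3 -c "
from h import *
st();c=snap('wrist','w50.png')
k=c['img'][0:235,180:480,::-1];cv2.imwrite('pics/w50z.png',cv2.resize(k,None,fx=2.5,fy=2.5,interpolation=cv2.INTER_CUBIC))
c=snap('top','t50.png');k=c['img'][90:300,100:480,::-1];cv2.imwrite('pics/t50z.png',cv2.resize(k,None,fx=2.1,fy=2.1,interpolation=cv2.INTER_CUBIC))"
```

```text
time: 78.97
position: [0.6194, -0.1428, 0.2482]
tool_rot: [0.678, 0.734, -0.008, -0.018]
ft_force: [0.7, 1.1, 0.5]
grip_width: 0.087
t 78.97 p [ 0.6194 -0.1428  0.2482] yawx 94.5 z [-0.038  0.012 -0.999] f [0.7 1.1 0.5] g 0.087 q6 -0.48
```

View pics/w50z.png

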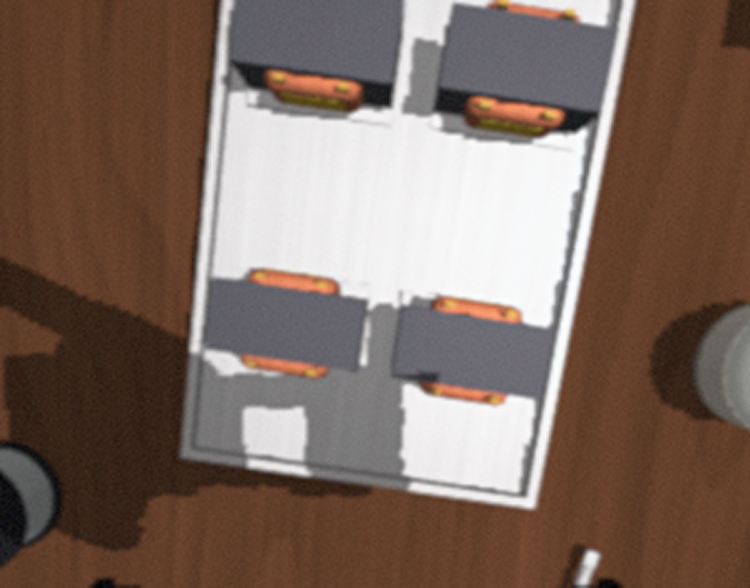

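View pics/t50z.png

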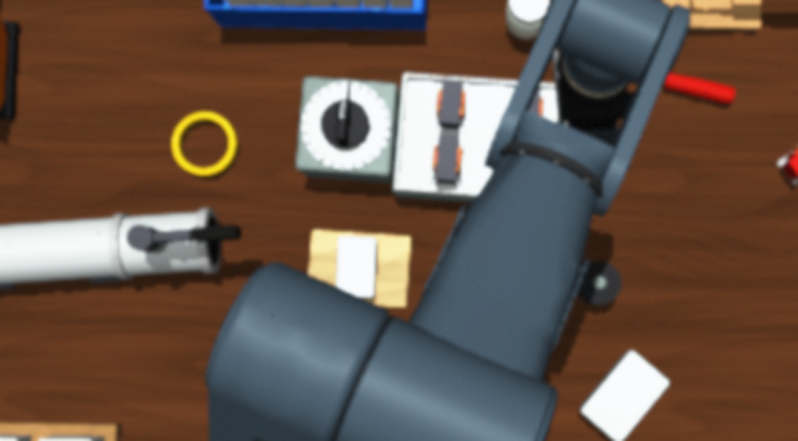

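```bash
python3 -c "
from h import *
c=snap('wrist')
a=np.radians(-3.4);X=np.array([np.cos(a),np.sin(a)]);Y=np.array([-X[1],X[0]]);P=np.array([.6223,-.0369])
def s(u,v,z):
    p=ray(c,(180+u/2.5,v/2.5),z)[:2]-P;return (np.array([p@X,p@Y])*1000).round(1)
for n,pts in {'L':[(205,280),(367,297),(362,370),(203,348)],'R':[(402,305),(554,325),(548,397),(391,375)],'UL':[(232,62),(392,78)],'UR':[(452,5),(612,28),(600,112),(437,92)]}.items(): print(n,[s(*p,.106) for p in pts])
print('rim',[s(*p,.07) for p in [(183,458),(535,507)]])
"
```

```text
L [array([-68.8, -42.7]), array([ -6. , -40.3]), array([ -4. , -68.1]), array([-67. , -68.5])]
R [array([  7.8, -41.4]), array([ 66.7, -40.7]), array([ 69.8, -68.2]), array([  7.6, -68.4])]
UL [array([-66.4,  35. ]), array([-8. , 37.3])]
UR [array([ 9.5, 63.6]), array([66.9, 63.7]), array([68.5, 36. ]), array([ 8.9, 34.9])]
rim [array([ -78.6, -121.5]), array([  80.9, -120.6])]
```

Everything is inside the rim: the cores span ±70 mm in scale x, and the rim's inner faces are at ±76 mm. One last close look at the dial.

```bash
python3 -m crank '0 -0.3 0 1 0 -0.3 -1;0 0 0 1 0 -0.3 -1;0 0 0 0.7 0 0 -1;0 0 0 0 0 0 -1;0 0 0 0 0 0 -1';python3 -c "
from h import *
st();c=snap('wrist','w51.png')
k=c['img'][0:235,180:480,::-1];cv2.imwrite('pics/w51z.png',cv2.resize(k,None,fx=2.5,fy=2.5,interpolation=cv2.INTER_CUBIC))"
```

```text
time: 79.75
position: [0.6106, -0.0284, 0.2751]
tool_rot: [0.676, 0.736, -0.017, -0.006]
ft_force: [0.4, -0.3, 0.9]
grip_width: 0.0873
t 79.75 p [ 0.6106 -0.0284  0.2751] yawx 94.9 z [-0.032 -0.016 -0.999] f [ 0.4 -0.3  0.9] g 0.0873 q6 -0.3
```

View pics/w51z.png

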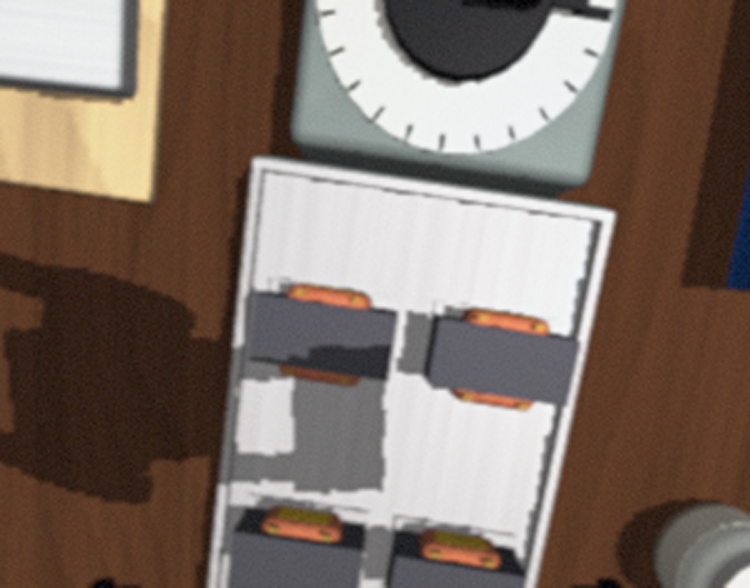

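The pointer still overlies the thick tick at zoom (590,10). All four transformers sit flat and the tin is on the board. Handing in.

```bash
python3 -c "
from h import *
print(robot.hand_in())"
```

```text
the job is handed in; nothing more can be done
None
```

I did the job in the order asked and handed it in at about 80 s of the 210 s; the hand-in gave no verdict.

**What I did**
- **Damper shut:** I turned it until it resisted, at about 90° to the duct.
- **Tin:** the tin from the pan measured 79 × 50 mm, matching the one described. I set it on the board inside its edges.
- **Tare knob:** I turned it about 80° until the pointer lay over the thick zero tick.
- **Transformers:** I put all four dark ones on the pan floor in a 2×2 grid. I left the red look-alike, the larger tin and the spool alone.
- **Damper reopened:** I turned it back to its open stop; the position blocked and the moment rose.

**Last checks**
- **Transformers:** they lie within ±70 mm in scale x, where the rim's inner faces are at ±76 mm, and about 14 mm apart.
- **Pointer:** it is still on the zero mark.
- **Damper handle:** it is at -85.2° against a duct axis of about -85.5°. Two rougher duct-edge readings from the last picture, -84° and -89°, disagree with each other by 5°.

**What went wrong or disagreed**
- **Missed grasp:** the first grasp of the damper closed above the handle. In the wrist picture the fingertips ended about 30 mm short of the reported TCP. I corrected for that from then on.
- **Stale position:** one transformer position, measured before the arm had settled, was 6–9 mm off. I re-measured it before gripping.

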